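# Pull the filter plate from under the pump's cover and show it over the light pad

## Robot

A 6-joint arm with a two-finger parallel gripper is mounted at the origin on the work surface. World frame = base frame: x ahead of the robot, y to its left, z up, the work surface at z = 0. Lengths are in m, angles in rad, forces in N, time in s.
With the tool pointing down it reaches from about 0.25 to 0.725 m from the base axis. Payload 4 kg.
Tool frame: the origin (TCP) lies at the centre of the arm's flange, where the gripper is bolted on; the fingertips stand 173 mm ahead of it and the grasp point (between the pads) lies 155 mm ahead of it; x points along the fingers, z is the direction in which the jaws open and shut, and the axes are right-handed (so a half turn about x gives the same grasp; the last joint's range is limited). The gripper opens to 85 mm and grips with 20 to 120 N. Pads are 22 mm wide; open, the fingers measure 114 mm over their backs; the gripper's body (76 mm by 85 mm) begins 54 mm behind the grasp point. The pads swing forward as they close: fully open they stand 13 mm farther back than shut.
Start: joints at [1.263, 0.241, 0.005, 1.335, 0, 1.571], TCP at [0.151, 0.477, 0.405] pointing down, gripper open.
Joint ranges: [-2.72, 2.72], [-1.05, 1.87], [-1.09, 1.28], [-1.99, 2.15], [-1.42, 1.44], [-3.14, 3.14]. Speed limits (rad/s): [2.79, 2.79, 3.14, 3.14, 3.14, 3.14].

## Interface

Orientations are given as a unit quaternion [x, y, z, w].
In Python, from workcell import bot gives the robot as it stands.
- The arm moves only by the tool arm_command, never from a script. Its argument "moves" is one flat list of numbers, 7 for each row, row after row: the shift along the tool's x, y, z in m, then the turn, a rotation vector about the tool's x, y, z in rad, then the closure, from -1 (fully open) to 1 (shut). A call has 1 to 20 rows; each row shifts and turns the pose as measured when the row begins, along the tool's axes as they then stand; what a row does not reach is not made up. A row lasts 1/12 s, in which the tool goes at most 41.7 mm and 7.16 degrees, less where a joint would pass 70% of its speed; a pose out of reach is approached as far as the arm can. A call with a gripper value outside its range is refused whole. The fingers move at their own pace and stop on an object; the grip force is fixed at half the most. Time passes only in rows, so rows that do not move let the fingers close. It gives the time, the measured TCP pose, the force and the opening at its end, in the units of the state.
- bot.get_obs(): the state, without advancing time (a new reading comes with each control period).
- bot.camera(name): name is "scene" or "top" or "wrist"; returns the picture (480x640x3 uint8, red, green, blue); there is no depth.
- bot.get_calibration(name): a dict with "mtx" (3x3 intrinsics, pixels), "world_from_camera" (4x4, takes a point from camera to world coordinates); the wrist camera has in their place "mount" (4x4, takes a point from camera to tool coordinates, whose origin is the TCP and whose axes are the tool frame's). Camera axes: x right, y up, looking along -z (the intrinsics and any distortion apply to the point x, -y, -z); pixel columns grow to the right and rows downward; lengths in m; the calibration is good to about 2 mm. The wrist camera is an equidistant fisheye: a pixel r from the principal point sees the ray r / f radians off the axis. A picture is of the moment at which its call begins: read the wrist's pose just before it. get_calibration takes no time and is no camera call.
- bot.job_done(): hands the job in, once; it reports no verdict.
The state is a dict: "clock": time; "joint_pos": joint angles; "joint_vel": joint speeds; "tau": joint torques, N m; "eef_pos": TCP position; "tool_rot": TCP orientation; "ft_force": force on the tool from outside, world axes, zero at the start; "ft_torque": the same for the moment, N m; "grip_width": finger opening in m.
Only numpy, scipy, OpenCV 4.12 (cv2) and the standard library are available. Lean on these libraries where they do the work, as an engineer would, in place of code of your own. Each camera call takes 0.05 s, during which the arm holds its last target.

## Task

The lidded steel pan is standing on the hinged cover of the bench pump: slide it, without lifting it, along the top to the left-hand marked ring. Then swing the cover up until it stands open by itself, draw the filter plate hidden beneath straight up out of its slot, and hold it upright over the middle of the light pad, about a hand's width clear above it. Finish while still holding the plate there, with the cover left open, the pan left in its ring and everything else on the bench left where it stands.

Things in the scene. Friction and masses are not known exactly. Their poses are not given: they have to be found in the camera images.
- unit: low white bench pump, aluminium top, 180 (x) x 303 (y) x 85 mm high, fixed. Origin on the table below the middle of the cover's hinge line; x along the hinge line, away from the robot; y left; z up. Spans x +-90, y -158 to +146 mm. Left part (y > 0) is plain deck; right part is a well 136 (x) x 144 mm (y 0 to -144), closed by the cover flush with the top
- left_mark (a point): centre of the left-hand ring mark (thin dark circle, 57 mm radius) on the pump's top at 85 mm height; 75 mm left (+y of the pump) of the hinge line. The pan is to stand here
- cover_hinge (a point): middle of the cover's hinge line, at the height of the pump's top (85 mm); the hinge runs along the pump's x
- cover (a joint): angle of the cover: 0 shut, 1.57 vertical, stop at 1.9. An aluminium flap 130 (along the hinge) x 140 x 5 mm, hinged on its left edge; its free right edge goes up and over to the left. The hinge is stiff and stays where it is left; about 2.5 N at the pull tab moves it
- cover_grip (a point): grip point on the cover's grey upright pull tab near the free edge, 128 mm from the hinge line, 27 mm above the cover's face; moves with the cover, axes those of the pump when shut. Tab 36 mm along the hinge direction x 12 thick x 40 tall. Pinched by its two ends (fingers closing along the hinge direction) it pivots between the fingers as the cover swings
- plate_center (a point): filter plate, white frame with pale pleats, on edge in a slot under the cover; point at half its 68 mm height. Frame 80 (its y) x 50 high x 10 mm thick (its x); on top a tab 30 wide, 18 tall, 10 thick, its middle 25 mm above this point. z up. Foot 10 mm above the table; rises 75 mm to clear the pump. Slot holds only its ends, up to 40 mm above the table; 60 mm free beside each face. 0.06 kg
- pan_center (a point): lidded steel pan, at the start on the shut cover's ring mark; point half-way up its 74 mm height, on its axis. Body 100 mm across (lid 103), 44 mm high to the lid's flat top; black upright cylindrical knob, 24 mm across, 30 tall, mid-lid (7 to 37 mm above this point); two small loop handles reach 65 mm from the axis along its x. 0.3 to 0.55 kg
- pad: flat light pad, 120 by 120 by 12 mm, grey rim and white face, fixed on the table to the robot's right; origin at the centre of its underside, on the table
- jar: bystander: jar with black cap, 60 mm across, 65 mm tall, behind the pump; origin under its centre
- marker: bystander: marker pen, 100 mm long, 12 mm thick, lying in front of the pump; origin under its middle
- beaker: bystander: glass beaker, 70 mm across, 90 mm tall; origin under its centre
- flask: bystander: clear bottle with white cap, 60 mm across, 150 mm tall, to the left of the pump; origin under its centre
- tipbox: bystander: yellow box with clear lid, 120 by 85 by 67 mm, to the left; origin under its centre
- tipbox2: bystander: white box with clear lid, 120 by 85 by 61 mm, at the right; origin under its centre
There are look-alikes about, which are no part of the job. What is shaped like the part that bears pan_center but green or purple is not meant.

How it is judged:
On the way, in this order (a step that is already met when the one before it is completed fails the run):
1. the pan stands in the left-hand ring while the cover is still shut (horizontal distance between pan_center and left_mark below 0.015 m and value of joint cover below 0.1 rad), for 0.2 s.
2. the cover is swung up open (value of joint cover above 1.25 rad), for 0.2 s.
3. the filter plate is drawn up clear of the pump in the grip (z of plate_center in the frame of unit above 0.12 m and contact force between plate and the fingers above 0.5 N), for 0.2 s.
At the end, for the whole second after the job is handed in: The plate is held still by the gripper alone, upright within 0.25 rad, its centre within 40 mm of the pad's middle seen from above and 95 to 250 mm above the table; the cover stands open past 1.2 rad; the pan stands flat on the pump's top, released, within 15 mm of the left ring's centre (horizontal distance between plate_center and pad below 0.04 m and height (world z) of plate_center between 0.095 and 0.25 m and angle between plate_center's own z axis and vertical below 0.25 rad and linear speed of plate below 0.03 m/s and contact force between plate and the fingers above 0.5 N and contact force between plate and pad below 0.05 N and contact force between plate and unit below 0.05 N and value of joint cover above 1.2 rad and horizontal distance between pan_center and left_mark below 0.015 m and z of pan_center in the frame of unit between 0.115 and 0.128 m and angle between pan_center's own z axis and vertical below 0.1 rad and contact force between pan and the fingers below 0.05 N); the arm keeps its last pose, push and grip.
It fails at once if the pan is lifted off the pump's top (8 mm) or tipped (0.2 rad) (z of pan_center in the frame of unit above 0.13 m or z of pan_center in the frame of unit below 0.11 m or angle between pan_center's own z axis and vertical above 0.2 rad).
It fails at once if a bystander is moved by more than 30 mm (distance of any of jar, marker, beaker, flask, tipbox, tipbox2 from where it was at the start of the episode above 0.03 m).
It fails at once if a bystander is tipped over (angle between any of jar, beaker, flask's own z axis and vertical above 0.5 rad).
It also fails if it takes over 72 s, if anything falls off the work surface, if the arm or the gripper's body presses on something with over 40 N, if the wrist force passes 120 N, or if a joint passes its speed limit or range.

## Working session

There is one attempt and no reset: what is moved stays moved. The work goes in short steps, Python scripts to look and compute and a tool call to move; the robot and the scene stay as the last step left them, time stands still between calls to the robot, and variables do not carry over. Pictures are saved under pics/ and viewed, and the job is handed in when it is done.

Besides the shell and the picture viewer there is one more tool, called after "Emit:" as name(argument=value, ...), one argument or row to a line, values as JSON. arm_command: Moves the arm, as the interface text tells. Its arguments: {"type":"object","properties":{"moves":{"type":"array"}},"required":["moves"]}

```bash
mkdir -p pics; ls
python3 - <<'E'
from workcell import bot
import cv2, numpy as np
np.set_printoptions(precision=4,suppress=True)
o=bot.get_obs(); print(o)
for n in ["scene","top","wrist"]:
    im=bot.camera(n); cv2.imwrite(f"pics/{n}0.png",im[:,:,::-1]); print(n,bot.get_calibration(n))
E
```

```text
pics
{'clock': 0.0, 'joint_pos': array([1.263 , 0.2414, 0.0037, 1.3352, 0.    , 1.5708]), 'joint_vel': array([ 0.    , -0.0006, -0.0004, -0.0003, -0.0005,  0.0023]), 'tau': array([  0.0001, -37.2319,  25.2408,   0.0169,   0.0001,  -0.    ]), 'eef_pos': array([0.1514, 0.4762, 0.4038]), 'tool_rot': array([-0.4179,  0.5714,  0.417 ,  0.5701]), 'ft_force': array([-0.0165, -0.7048, -0.8203]), 'ft_torque': array([-0.0066,  0.0181,  0.0059]), 'grip_width': 0.08511774727228252}
scene {'mtx': array([[446.1166,   0.    , 320.7979],
       [  0.    , 446.1166, 238.2534],
       [  0.    ,   0.    ,   1.    ]]), 'world_from_camera': array([[-0.7958, -0.3809,  0.4708,  0.9646],
       [ 0.6054, -0.5214,  0.6014,  0.5802],
       [ 0.0163,  0.7636,  0.6455,  0.691 ],
       [ 0.    ,  0.    ,  0.    ,  1.    ]])}
top {'mtx': array([[456.534 ,   0.    , 320.6312],
       [  0.    , 456.534 , 244.63  ],
       [  0.    ,   0.    ,   1.    ]]), 'world_from_camera': array([[-0.0174,  0.9986, -0.0507,  0.4762],
       [-0.9998, -0.0172,  0.0042,  0.014 ],
       [ 0.0033,  0.0508,  0.9987,  1.1194],
       [ 0.    ,  0.    ,  0.    ,  1.    ]])}
wrist {'mtx': array([[371.6483,   0.    , 317.0331],
       [  0.    , 371.6483, 238.8934],
       [  0.    ,   0.    ,   1.    ]]), 'mount': array([[ 0.0007,  0.2917, -0.9565,  0.0288],
       [-0.0005,  0.9565,  0.2917,  0.0738],
       [ 1.    ,  0.0003,  0.0008, -0.0001],
       [ 0.    ,  0.    ,  0.    ,  1.    ]])}
```

View pics/top0.png

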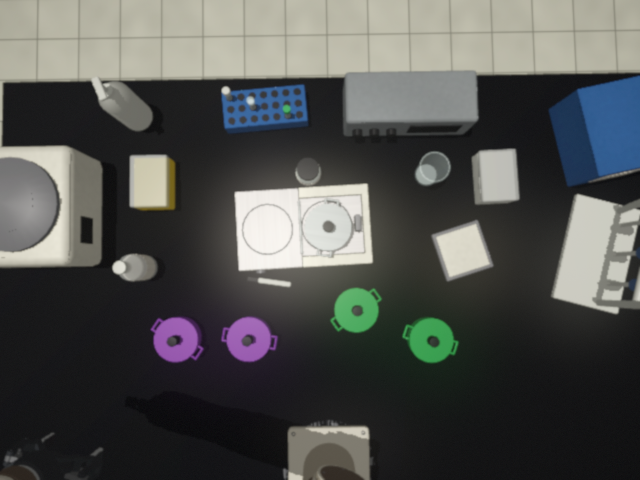

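View pics/scene0.png

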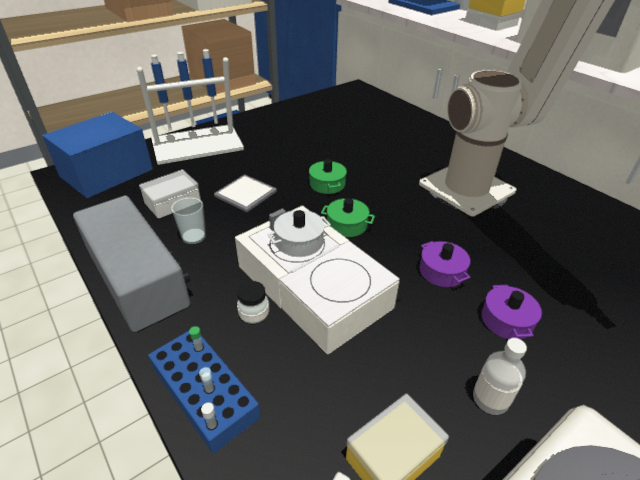

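View pics/wrist0.png

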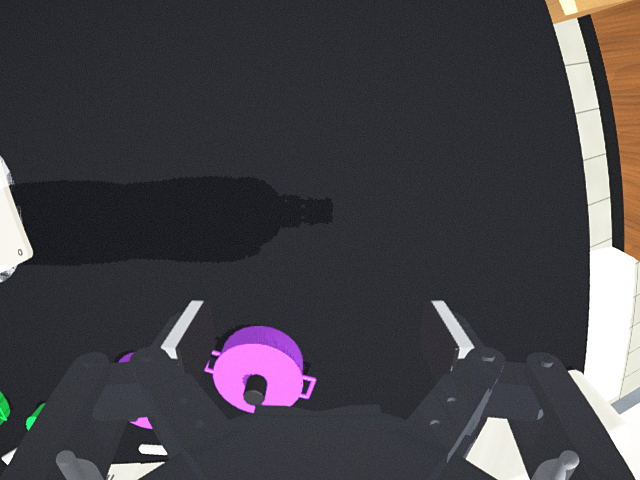

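The top view shows five look-alike pans. Steel is at (328,226) on the pump cover, green at (356,310) and (432,340), purple at (177,340) and (248,340). Only the steel one stands on the pump's cover, and the green and purple ones are ruled out by the task. I'll confirm this in an enlarged crop.

Run:
```python
import cv2
a=cv2.imread("pics/top0.png")[150:300,220:400]; cv2.imwrite("pics/top0c.png",cv2.resize(a,None,fx=4.4,fy=4,interpolation=cv2.INTER_CUBIC)[:600] if 0 else cv2.resize(a,(720,600),interpolation=cv2.INTER_CUBIC))
a=cv2.imread("pics/scene0.png")[190:350,225:405]; cv2.imwrite("pics/scene0c.png",cv2.resize(a,(675,600),interpolation=cv2.INTER_CUBIC))
```

```text
(no output)
```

View pics/top0c.png

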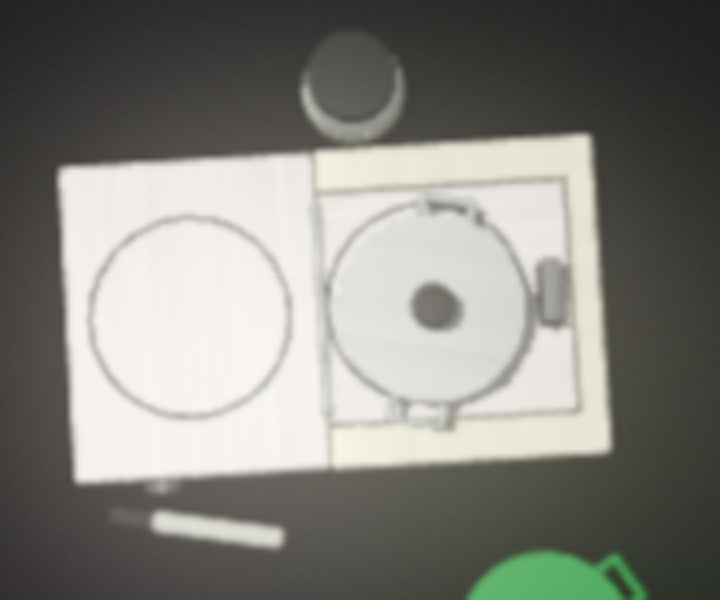

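View pics/scene0c.png

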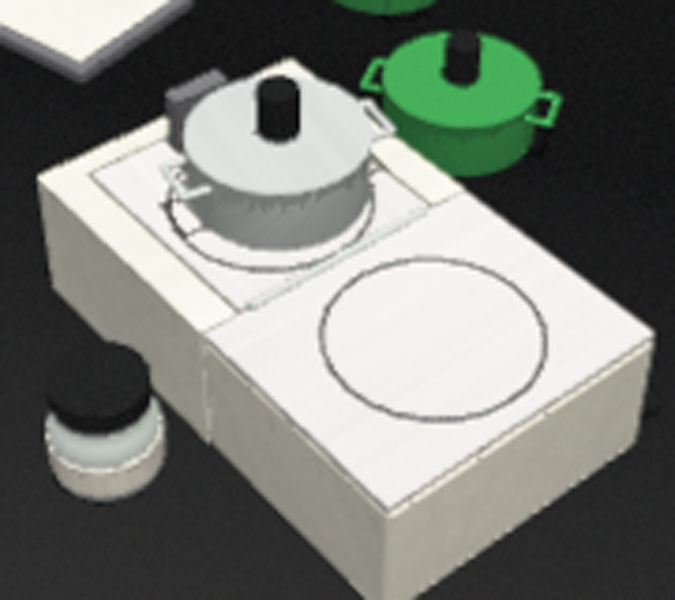

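The crops confirm the steel pan: a grey body on the shut cover, black knob at (328,226), and handles roughly along the pump's x. Next I'll measure the pump, ring, knob, tab, pad and clutter.

```bash
cat > h.py <<'E'
import numpy as np, cv2
from workcell import bot
from scipy.spatial.transform import Rotation as R
np.set_printoptions(precision=4,suppress=True)
def proj(name,P):
    c=bot.get_calibration(name); T=np.linalg.inv(c["world_from_camera"]); P=np.atleast_2d(P)
    q=P@T[:3,:3].T+T[:3,3]; q=q*[1,-1,-1]; u=q@c["mtx"].T; return u[:,:2]/u[:,2:]
def bp(name,uv,z):
    c=bot.get_calibration(name); W=c["world_from_camera"]; uv=np.atleast_2d(uv)
    d=np.c_[uv,np.ones(len(uv))]@np.linalg.inv(c["mtx"]).T; d=d*[1,-1,-1]@W[:3,:3].T
    s=(z-W[2,3])/d[:,2]; return W[:3,3]+d*s[:,None]
def wproj(P,o):
    c=bot.get_calibration("wrist"); M=c["mount"]; Rt=R.from_quat(o["tool_rot"]).as_matrix()
    t=(np.atleast_2d(P)-o["eef_pos"])@Rt; q=(t-M[:3,3])@M[:3,:3]; q=q*[1,-1,-1]
    th=np.arctan2(np.hypot(q[:,0],q[:,1]),q[:,2]); ph=np.arctan2(q[:,1],q[:,0]); f=c["mtx"][0,0]
    return np.c_[c["mtx"][0,2]+f*th*np.cos(ph),c["mtx"][1,2]+f*th*np.sin(ph)]
def wbp(uv,z,o):
    c=bot.get_calibration("wrist"); M=c["mount"]; Rt=R.from_quat(o["tool_rot"]).as_matrix(); m=c["mtx"]
    d=np.atleast_2d(uv)-[m[0,2],m[1,2]]; r=np.hypot(*d.T); th=r/m[0,0]; r=np.maximum(r,1e-9)
    q=np.c_[np.sin(th)*d[:,0]/r,-np.sin(th)*d[:,1]/r,-np.cos(th)]
    w=q@M[:3,:3].T@Rt.T; c0=Rt@M[:3,3]+o["eef_pos"]; s=(z-c0[2])/w[:,2]; return c0+w*s[:,None]
E
python3 - <<'E'
from h import *
U=np.array([[90,146],[90,-158],[-90,-158],[-90,146]])/1000
ct=lambda a:np.array(a)/4+[220,150]
cs=lambda a:np.array(a)/3.75+[225,190]
from scipy.optimize import least_squares
pt=ct([[58,168],[592,135],[611,453],[76,483]])-.0
W=bp("top",pt,.085); print("top corners",W)
ps=cs([[388,513],[655,335]]) # scene: far-left? 
Ws=bp("scene",ps,.085);print("scene corners",Ws)
def f(p,W,U):
    c,s=np.cos(p[2]),np.sin(p[2]); return (U@np.array([[c,s],[-s,c]])+p[:2]-W[:,:2]).ravel()
r=least_squares(f,[.5,0,0],args=(W,U)); print("unit",r.x,r.fun*1000)
# combined reprojection
Ux=np.c_[U,np.full(4,.085)]
sc=cs([[388,513],[38,178],[655,335]]); idx=[0,1,3]
def g(p):
    c,s=np.cos(p[2]),np.sin(p[2]); P=Ux@np.array([[c,s,0],[-s,c,0],[0,0,1]])+[p[0],p[1],0]
    return np.r_[(proj("top",P)-pt).ravel(),(proj("scene",P[idx])-sc).ravel()]
r2=least_squares(g,r.x); print("both",r2.x,r2.fun)
for nm,p in(("top",r.x),("both",r2.x)):
    c,s=np.cos(p[2]),np.sin(p[2]); print(nm,"left mark",p[0]-s*.075,p[1]+c*.075)
print("ring meas",bp("top",ct([190,316]),.085),bp("scene",cs([433,339]),.085))
print("knob top",bp("top",ct([433,305]),.159),bp("scene",cs([279,90]),.159))
print("lid c",bp("top",ct([431,304]),.129))
print("tab",bp("top",ct([551,292]),.125))
print("pad",bp("top",np.array([[432,236],[479,221],[493,265],[447,280]]),.012))
print("flask cap,jar cap,beaker rim,tb2",bp("top",[[121,268]],.15),bp("top",[[308,169]],.065),bp("top",[[434,165]],.09),bp("top",[[500,176]],.061))
print("marker",bp("top",ct([[110,517],[285,540]]),.008), "green",bp("top",[[356,310]],.05),bp("top",[[432,340]],.05))
E
```

```text
top corners [[ 0.6523  0.204   0.085 ]
 [ 0.6661 -0.101   0.085 ]
 [ 0.4844 -0.1076  0.085 ]
 [ 0.4728  0.1952  0.085 ]]
scene corners [[0.6536 0.2094 0.085 ]
 [0.4746 0.2007 0.085 ]]
unit [0.5686 0.0536 0.0421] [ 0.1496 -0.6792 -0.8894  0.5611  0.9331 -0.3795 -0.1934  0.4976]
both [0.5688 0.0561 0.0429] [-0.8117 -0.0861 -1.3499  0.2667 -0.9006 -0.544  -1.2735  0.07   -0.7485
 -1.638  -0.9226 -1.4379 -0.2361 -1.227 ]
top left mark 0.5654872614028197 0.1285695752085575
both left mark 0.5656275904517257 0.1310260900951591
ring meas [[0.5663 0.1297 0.085 ]] [[0.5674 0.136  0.085 ]]
knob top [[ 0.5635 -0.0068  0.159 ]] [[0.5658 0.0006 0.159 ]]
lid c [[ 0.5668 -0.0064  0.129 ]]
tab [[ 0.5726 -0.0722  0.125 ]]
pad [[ 0.5488 -0.262   0.012 ]
 [ 0.5834 -0.3777  0.012 ]
 [ 0.4757 -0.408   0.012 ]
 [ 0.4414 -0.2951  0.012 ]]
flask cap,jar cap,beaker rim,tb2 [[0.4832 0.4335 0.15  ]] [[0.7068 0.0359 0.065 ]] [[ 0.7057 -0.2519  0.09  ]] [[ 0.6836 -0.4133  0.061 ]]
marker [[0.4516 0.1883 0.008 ]
 [0.4358 0.0823 0.008 ]] green [[ 0.3766 -0.0702  0.05  ]] [[ 0.3042 -0.2453  0.05  ]]
```

```bash
cat >> h.py <<'E'
def rel(target_pos,target_R=None,o=None):
    "shift in tool axes, rotvec in tool axes"
    o=o or bot.get_obs(); Rt=R.from_quat(o["tool_rot"]); d=Rt.inv().apply(np.array(target_pos)-o["eef_pos"])
    rv=(Rt.inv()*target_R).as_rotvec() if target_R is not None else np.zeros(3)
    return d,rv
def down(yaw):
    "tool x down, tool z (jaw) along (cos yaw, sin yaw)"
    x=np.array([0,0,-1.]); z=np.array([np.cos(yaw),np.sin(yaw),0]); return R.from_matrix(np.c_[x,np.cross(z,x),z])
E
python3 - <<'E'
from h import *
o=bot.get_obs(); print(R.from_quat(o["tool_rot"]).as_matrix())
for y in (.042,.042+np.pi): print(rel([.55,.05,.45],down(y),o))
E
```

```text
[[-0.0005 -0.953   0.303 ]
 [-0.0015  0.303   0.953 ]
 [-1.     -0.     -0.0016]]
(array([-0.0455, -0.509 , -0.2856]), array([ 1.221 , -0.0014,  0.001 ]))
(array([-0.0455, -0.509 , -0.2856]), array([-1.9206, -0.0011, -0.0015]))
```

```bash
cat >> h.py <<'E'
def plan(target_pos,target_yaw,n,clo=-1,o=None,turn=None):
    "rows: world straight line at even pace, yaw turning; returns printed rows (tool axes)"
    o=o or bot.get_obs(); p=o["eef_pos"]; Rt=R.from_quat(o["tool_rot"]); rv=(Rt.inv()*down(target_yaw)).as_rotvec()
    step=(np.array(target_pos)-p)/n
    for i in range(n):
        Ri=Rt*R.from_rotvec(rv*i/n); d=Ri.inv().apply(step)
        print(", ".join(f"{v:.4g}" for v in np.r_[np.round(d,4),np.round(rv/n,3),clo]),end=",\n")
    print("dist",np.linalg.norm(step)*1e3,"mm/row; rot",np.degrees(np.linalg.norm(rv))/n)
E
python3 - <<'E'
from h import *
plan([.55,.03,.45],.042+np.pi,18)
E
```

```text
-0.0025, -0.0286, -0.0169, -0.107, -0, -0, -1,
-0.0025, -0.0266, -0.0199, -0.107, -0, -0, -1,
-0.0025, -0.0244, -0.0226, -0.107, -0, -0, -1,
-0.0025, -0.0218, -0.0251, -0.107, -0, -0, -1,
-0.0025, -0.019, -0.0273, -0.107, -0, -0, -1,
-0.0025, -0.016, -0.0291, -0.107, -0, -0, -1,
-0.0025, -0.0128, -0.0307, -0.107, -0, -0, -1,
-0.0025, -0.0095, -0.0319, -0.107, -0, -0, -1,
-0.0025, -0.0061, -0.0327, -0.107, -0, -0, -1,
-0.0025, -0.0025, -0.0331, -0.107, -0, -0, -1,
-0.0025, 0.001, -0.0332, -0.107, -0, -0, -1,
-0.0025, 0.0045, -0.0329, -0.107, -0, -0, -1,
-0.0025, 0.008, -0.0323, -0.107, -0, -0, -1,
-0.0025, 0.0114, -0.0312, -0.107, -0, -0, -1,
-0.0025, 0.0147, -0.0298, -0.107, -0, -0, -1,
-0.0025, 0.0178, -0.0281, -0.107, -0, -0, -1,
-0.0025, 0.0207, -0.026, -0.107, -0, -0, -1,
-0.0026, 0.0233, -0.0237, -0.107, -0, -0, -1,
dist 33.34131382096459 mm/row; rot 6.113572485272895
```

Emit:
arm_command(
  moves=[-0.003,-0.029,-0.017,-0.107,0,0,-1,-0.003,-0.027,-0.02,-0.107,0,0,-1,-0.003,-0.024,-0.023,-0.107,0,0,-1,-0.003,-0.022,-0.025,-0.107,0,0,-1,-0.003,-0.019,-0.027,-0.107,0,0,-1,-0.003,-0.016,-0.029,-0.107,0,0,-1,-0.003,-0.013,-0.031,-0.107,0,0,-1,-0.003,-0.01,-0.032,-0.107,0,0,-1,-0.003,-0.006,-0.033,-0.107,0,0,-1,-0.003,-0.003,-0.033,-0.107,0,0,-1,-0.003,0.001,-0.033,-0.107,0,0,-1,-0.003,0.005,-0.033,-0.107,0,0,-1,-0.003,0.008,-0.032,-0.107,0,0,-1,-0.003,0.011,-0.031,-0.107,0,0,-1,-0.003,0.015,-0.03,-0.107,0,0,-1,-0.003,0.018,-0.028,-0.107,0,0,-1,-0.003,0.021,-0.026,-0.107,0,0,-1,-0.003,0.023,-0.024,-0.107,0,0,-1],
)

```text
clock: 1.65
eef_pos: [0.5695, 0.0331, 0.453]
tool_rot: [-0.702, -0.041, 0.709, -0.045]
ft_force: [0.7, 1.3, 0.5]
grip_width: 0.085
```

Run:
```python
from h import *
plan([.555,.03,.45],.042+np.pi,5)
o=bot.get_obs(); print(o["clock"],o["eef_pos"],o["joint_pos"],o["ft_force"])
```

```text
0.0006, 0.0003, 0.003, 0.016, 0.002, -0.001, -1,
0.0006, 0.0003, 0.0029, 0.016, 0.002, -0.001, -1,
0.0006, 0.0004, 0.0029, 0.016, 0.002, -0.001, -1,
0.0006, 0.0004, 0.0029, 0.016, 0.002, -0.001, -1,
0.0006, 0.0005, 0.0029, 0.016, 0.002, -0.001, -1,
dist 3.031823819941728 mm/row; rot 0.9121770710042018
1.65 [0.5695 0.0331 0.453 ] [ 0.0593  0.377   0.3186  1.5224 -0.0053 -1.6322] [0.7074 1.2915 0.5388]
```

Emit:
arm_command(
  moves=[0.001,0.001,0,0.08,0.008,-0.004,-1,0,0,0,0,0,0,-1],
)

```text
clock: 1.82
eef_pos: [0.574, 0.0266, 0.4496]
tool_rot: [-0.706, -0.012, 0.708, -0.014]
ft_force: [-0.9, -0.2, -0.5]
grip_width: 0.0853
```

Run:
```python
from h import *
o=bot.get_obs(); print(o["clock"],o["eef_pos"],R.from_quat(o["tool_rot"]).as_matrix(),o["ft_force"])
im=bot.camera("wrist"); cv2.imwrite("pics/w1.png",im[:,:,::-1])
```

```text
1.8167 [0.574  0.0266 0.4496] [[-0.0026  0.0371 -0.9993]
 [-0.0028 -0.9993 -0.0371]
 [-1.      0.0027  0.0027]] [-0.8686 -0.1755 -0.4733]
```

View pics/w1.png

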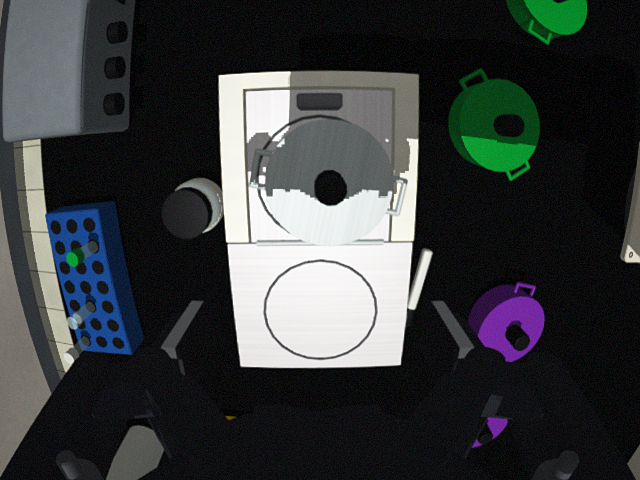

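The wrist view shows the pump corners at about (219,76), (419,75), (401,366) and (241,367). The left ring is centred at (320,310), the knob is at (330,187) and the tab at (319,101).

Run:
```python
from h import *
from scipy.optimize import least_squares
o=bot.get_obs()
im=cv2.imread("pics/w1.png")
a=cv2.resize(im[60:380,200:440],(600,800)[::1] if 0 else (450,600),interpolation=cv2.INTER_CUBIC); cv2.imwrite("pics/w1c.png",a)
px=np.array([[219,76],[418.5,74.5],[401,366],[240.5,367]]);U=np.array([[90,-158,85],[-90,-158,85],[-90,146,85],[90,146,85]])/1000
def P(p,U):
    c,s=np.cos(p[2]),np.sin(p[2]); return U@np.array([[c,s,0],[-s,c,0],[0,0,1]])+[p[0],p[1],0]
r=least_squares(lambda p:(wproj(P(p,U),o)-px).ravel(),[.568,.054,.042]); print(r.x,r.fun)
print("mark",P(r.x,np.array([[0,.075,.085]])),"ring",wbp([320.5,310],.085,o))
print("knob top",wbp([330.5,187],.159,o),"tab top",wbp([319.5,100],.125,o), "nominal tab",P(r.x,np.array([[0,-.128,.112]])))
g=cv2.cvtColor(im,cv2.COLOR_BGR2GRAY); m=(g[165:210,305:355]<45).astype(np.uint8); print(cv2.moments(m,True)["m10"]/m.sum()+305,cv2.moments(m,True)["m01"]/m.sum()+165)
```

```text
[0.5692 0.0562 0.0476] [ 0.3634 -0.0771 -0.3401  0.2355 -0.0743 -0.482  -0.0246  0.2403]
mark [[0.5656 0.1311 0.085 ]] ring [[0.5658 0.1281 0.085 ]]
knob top [[ 0.5654 -0.0081  0.159 ]] tab top [[ 0.5754 -0.0722  0.125 ]] nominal tab [[ 0.5752 -0.0717  0.112 ]]
329.9216125419933 187.31131019036954
```

View pics/w1c.png

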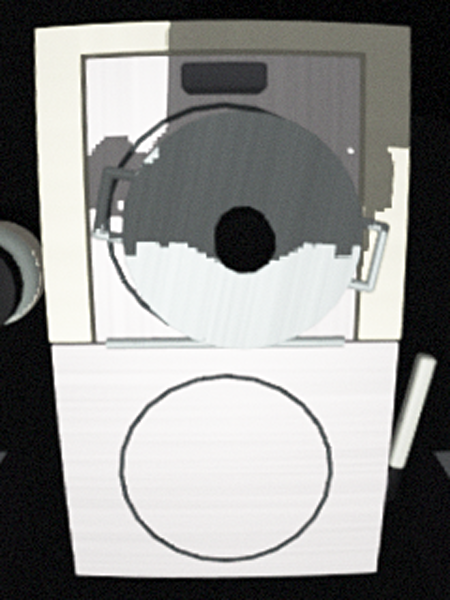

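Run:
```python
from h import *
o=bot.get_obs(); print(rel([.565,-.006,.345],down(.0455+np.pi),o))
```

```text
(array([0.1046, 0.0321, 0.0099]), array([-0.0056,  0.003 , -0.0035]))
```

Emit:
arm_command(
  moves=[0.026,0.008,0.0025,-0.002,0.001,-0.001,-1,0.026,0.008,0.0025,-0.002,0.001,-0.001,-1,0.026,0.008,0.0025,-0.002,0.001,-0.001,-1,0.026,0.008,0.0025,0,0,0,-1,0,0,0,0,0,0,-1],
)

```text
clock: 2.28
eef_pos: [0.563, -0.003, 0.3437]
tool_rot: [0.708, 0.021, -0.706, 0.02]
ft_force: [-1.3, -0.3, -0.5]
grip_width: 0.0851
```

Run:
```python
from h import *
o=bot.get_obs(); print(o["eef_pos"],o["ft_force"],rel([.565,-.006,.31],down(.0455+np.pi),o))
im=bot.camera("wrist"); cv2.imwrite("pics/w2.png",im[:,:,::-1])
```

```text
[ 0.563  -0.003   0.3437] [-1.3419 -0.2922 -0.4829] (array([ 0.0337,  0.0031, -0.0017]), array([ 0.013 , -0.0029,  0.0005]))
```

View pics/w2.png

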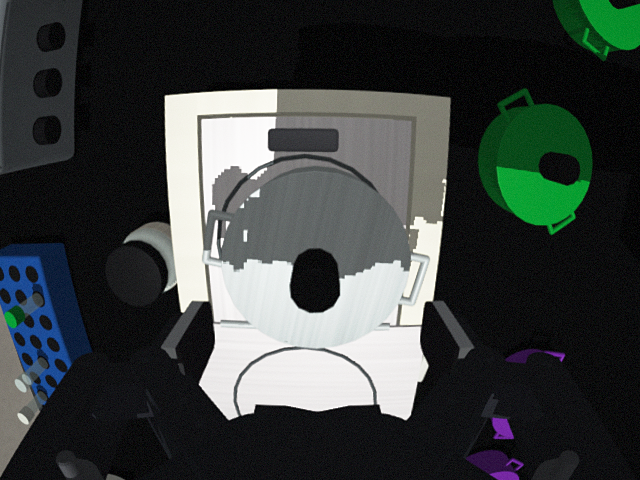

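```bash
python3 - <<'E'
from h import *
o=bot.get_obs()
print(wbp([315.5,289],.159,o), wproj([[.565,-.006,.159],[.577,-.006,.159],[.565,.006,.159],[.565,-.018,.159],[.565,-.006,.129],[.565,-.018,.129]],o))
E
python3 - <<'E'
import cv2
cv2.imwrite("pics/w2c.png",cv2.resize(cv2.imread("pics/w2.png")[230:330,260:380],(720,600)))
E
```

```text
[[ 0.5664 -0.004   0.159 ]] [[318.8537 285.2024]
 [293.1651 283.7128]
 [317.3457 307.9156]
 [320.4357 261.1734]
 [318.9259 262.5522]
 [320.2773 241.4557]]
```

View pics/w2c.png

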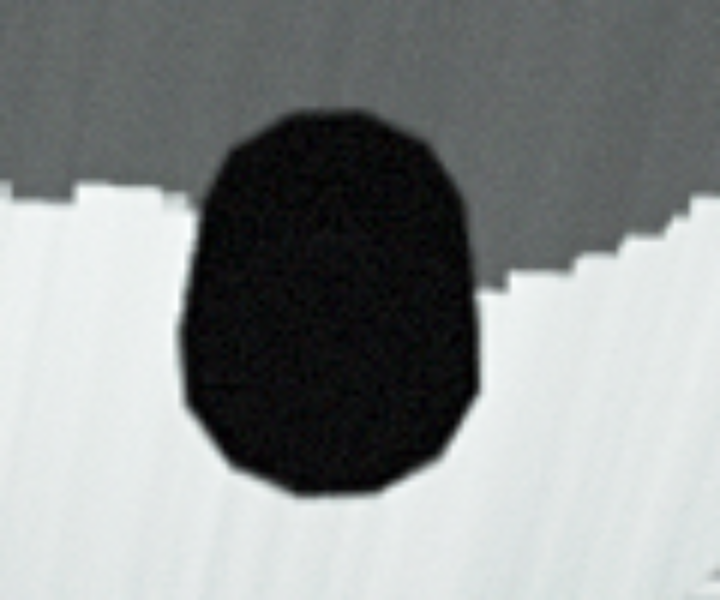

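Emit:
arm_command(
  moves=[0.013,0,-0.0015,0.006,-0.001,0,-1,0.013,0,-0.001,0.006,-0.001,0,-1,0.009,0,-0.001,0,0,0,-1,0.003,0,0,0,0,0,-1,0,0,0,0,0,0,-1],
)

```text
clock: 2.75
eef_pos: [0.5695, 0.0025, 0.3165]
tool_rot: [0.713, 0.02, -0.701, 0.019]
ft_force: [-0.3, -0.2, -0.4]
grip_width: 0.0856
```

Run:
```python
from h import *
o=bot.get_obs(); print(o["eef_pos"],o["ft_force"],rel([.5665,-.0035,.305],down(.0455+np.pi),o))
```

```text
[0.5695 0.0025 0.3165] [-0.2714 -0.1844 -0.4128] (array([0.0114, 0.0058, 0.0035]), array([ 0.0094, -0.0165,  0.0018]))
```

Emit:
arm_command(
  moves=[0.008,0.006,0.003,0.009,-0.016,0.002,-1,0.004,0,0,0,0,0,-1,0.0,0,0,0,0,0,-1,0,0,0,0,0,0,-1],
)

```text
clock: 3.08
eef_pos: [0.5678, -0.0033, 0.307]
tool_rot: [0.709, 0.016, -0.705, 0.017]
ft_force: [0.3, -0.1, 1.0]
grip_width: 0.0854
```

Run:
```python
from h import *
o=bot.get_obs(); print(o["eef_pos"],o["ft_force"],rel([.5665,-.0035,.305],down(.0455+np.pi),o))
```

```text
[ 0.5678 -0.0033  0.307 ] [ 0.315  -0.0934  0.9862] (array([0.002 , 0.0001, 0.0013]), array([ 0.0016, -0.0045, -0.0007]))
```

Good. I'll close on the knob.

Emit:
arm_command(
  moves=[0.002,0,0.001,0,-0.004,0,-0.3,0,0,0,0,0,0,0,0,0,0,0,0,0,0.3,0,0,0,0,0,0,0.5,0,0,0,0,0,0,0.7,0,0,0,0,0,0,1,0,0,0,0,0,0,1,0,0,0,0,0,0,1],
)

```text
clock: 3.75
eef_pos: [0.5666, -0.0037, 0.3059]
tool_rot: [0.707, 0.016, -0.707, 0.017]
ft_force: [-0.1, -0.2, 0.1]
grip_width: 0.0222
```

Run:
```python
from h import *
o=bot.get_obs(); print(o["eef_pos"],o["ft_force"],o["grip_width"],rel([.5655,-.0035+.1340,.305],down(.0455+np.pi),o))
im=bot.camera("scene"); cv2.imwrite("pics/s3.png",im[:,:,::-1]);im=bot.camera("wrist"); cv2.imwrite("pics/w3.png",im[:,:,::-1])
```

```text
[ 0.5666 -0.0037  0.3059] [-0.11   -0.2017  0.1206] 0.022241659846712024 (array([ 0.0008, -0.1342, -0.0051]), array([ 0.0009, -0.0009, -0.0008]))
```

View pics/s3.png

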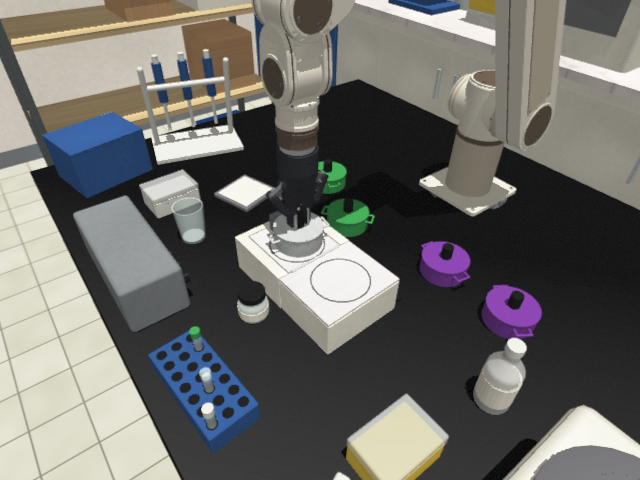

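Emit:
arm_command(
  moves=[0,-0.005,0,0,0,0,1,0,-0.01,0,0,0,0,1,0,-0.01,0,0,0,0,1,0,-0.01,0,0,0,0,1],
)

```text
clock: 4.18
eef_pos: [0.5654, 0.0311, 0.306]
tool_rot: [0.708, 0.013, -0.706, 0.016]
ft_force: [-0.2, -1.8, 0.9]
grip_width: 0.0223
```

Run:
```python
from h import *
o=bot.get_obs(); print(o["eef_pos"],o["ft_force"],o["grip_width"],rel([.5655,-.0035+.1340,.3055],down(.0455+np.pi),o))
```

```text
[0.5654 0.0311 0.306 ] [-0.1792 -1.7803  0.9109] 0.02230566836880922 (array([ 0.0001, -0.0993, -0.0043]), array([-0.0036, -0.002 , -0.0042]))
```

Smooth, with low forces. Continuing.

Emit:
arm_command(
  moves=[0,-0.012,-0.0005,0,0,-0.001,1,0,-0.012,-0.0005,0,0,-0.001,1,0,-0.012,-0.0005,0,0,-0.001,1,0,-0.012,-0.0005,0,0,-0.001,1,0,-0.012,-0.0005,0,0,0,1],
)

```text
clock: 4.6
eef_pos: [0.5646, 0.0988, 0.306]
tool_rot: [0.708, 0.015, -0.706, 0.016]
ft_force: [0.9, -2.1, 1.3]
grip_width: 0.022
```

Run:
```python
from h import *
o=bot.get_obs(); print(o["eef_pos"],o["ft_force"],o["grip_width"],rel([.5655,-.0035+.1340,.3055],down(.0455+np.pi),o))
```

```text
[0.5646 0.0988 0.306 ] [ 0.8568 -2.1167  1.2921] 0.022001969887953433 (array([ 0.0004, -0.0316, -0.0023]), array([-0.0014, -0.0017, -0.0004]))
```

Emit:
arm_command(
  moves=[0,-0.01,-0.001,0,0,0,1,0,-0.01,-0.001,0,0,0,1,0,-0.006,0,0,0,0,1,0,0,0,0,0,0,1,0,0,0,0,0,0,1],
)

```text
clock: 5.02
eef_pos: [0.5651, 0.132, 0.3059]
tool_rot: [0.707, 0.017, -0.706, 0.018]
ft_force: [-0.2, -2.3, 1.2]
grip_width: 0.0221
```

Run:
```python
from h import *
o=bot.get_obs(); print(o["eef_pos"],o["ft_force"],o["grip_width"],rel([.5655,-.0035+.1340,.3055],down(.0455+np.pi),o))
im=bot.camera("top"); cv2.imwrite("pics/t4.png",im[:,:,::-1]);im=bot.camera("wrist"); cv2.imwrite("pics/w4.png",im[:,:,::-1])
```

```text
[0.5651 0.132  0.3059] [-0.1572 -2.295   1.1771] 0.022120048149233858 (array([ 0.0004,  0.0015, -0.0003]), array([ 0.0043, -0.0015, -0.0005]))
```

View pics/w4.png

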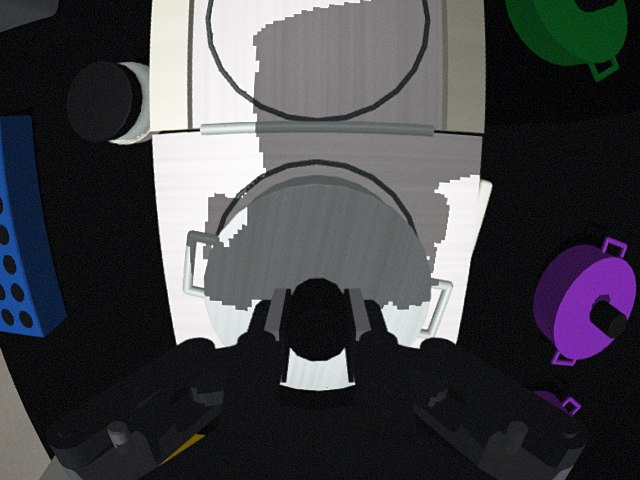

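```bash
python3 - <<'E'
from h import *
o=bot.get_obs()
a=wbp([316,161.5],.085,o); b=wbp([316,184],.129,o); hl=wbp([317,128],.085,o)
print(a,b,"mark y",a[0,1]+.057,"pan y",b[0,1]+.0515,"hinge",hl)
print(wbp([[217,236],[413,236]],.085,o))
E
python3 - <<'E'
import cv2
cv2.imwrite("pics/t4c.png",cv2.resize(cv2.imread("pics/t4.png")[160:290,220:390],(784,600),interpolation=cv2.INTER_CUBIC))
E
```

```text
[[0.5694 0.0743 0.085 ]] [[0.569  0.0794 0.129 ]] mark y 0.1312791245579038 pan y 0.1309410691524324 hinge [[0.5697 0.0569 0.085 ]]
[[0.6221 0.1169 0.085 ]
 [0.5141 0.1116 0.085 ]]
```

View pics/t4c.png

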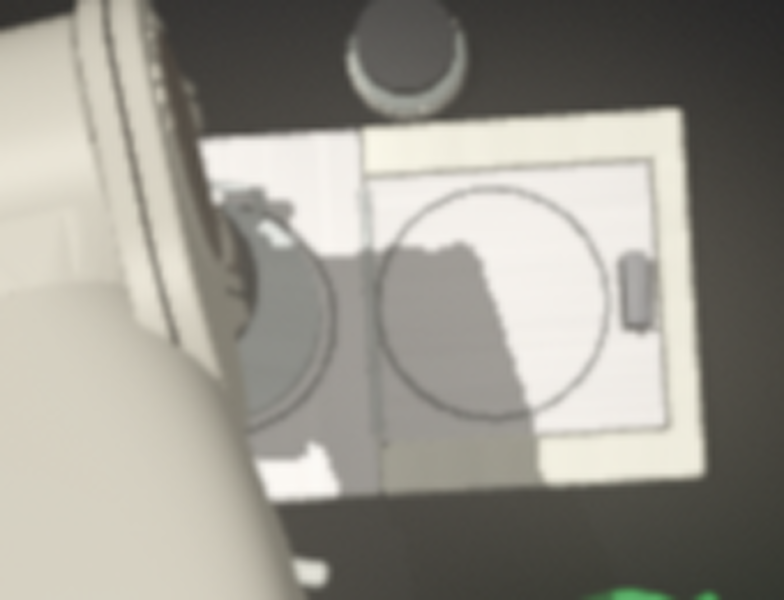

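Mark y is 0.1313 and pan y is 0.1309, so the pan is centred to within about 2 mm. I'll release and rise.

Emit:
arm_command(
  moves=[0,0,0,0,0,0,0.3,0,0,0,0,0,0,0,0,0,0,0,0,0,-0.3,0,0,0,0,0,0,-0.5,-0.01,0,0,0,0,0,-0.5,-0.02,0,0,0,0,0,-0.5,-0.02,0,0,0,0,0,-0.5,-0.02,0,0,0,0,0,-0.5,-0.02,0,0,0,0,0,-0.5,0,0,0,0,0,0,-0.5],
)

```text
clock: 5.95
eef_pos: [0.5644, 0.1293, 0.4004]
tool_rot: [-0.706, -0.017, 0.708, -0.014]
ft_force: [0.2, -0.0, 1.0]
grip_width: 0.0641
```

Run:
```python
from h import *
o=bot.get_obs(); print(o["eef_pos"],o["ft_force"],o["grip_width"],o["clock"])
im=bot.camera("wrist"); cv2.imwrite("pics/w5.png",im[:,:,::-1])
```

```text
[0.5644 0.1293 0.4004] [ 0.1956 -0.0182  0.9807] 0.06405850124070286 5.95
```

View pics/w5.png

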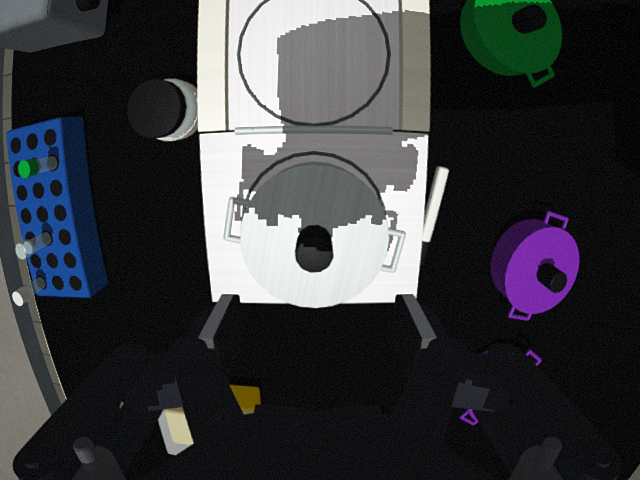

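Run:
```python
from h import *
o=bot.get_obs()
b=wbp([[240,237],[388,237],[314,163],[314,307]],.129,o); print(b, (b[0]+b[1])/2,(b[2]+b[3])/2)
c=wbp([[212,302],[415,300],[199.5,131.5],[429,131.5],[314,153.5]],.085,o); print(c, "mark from corners", (c[0]+c[1])/2*75/146+(c[2]+c[3])/2*71/146)
# tab target
print(rel([.575,-.072,.40],down(.0455+np.pi),o))
```

```text
[[0.616  0.1297 0.129 ]
 [0.5147 0.1254 0.129 ]
 [0.5675 0.0777 0.129 ]
 [0.5632 0.1807 0.129 ]] [0.5654 0.1276 0.129 ] [0.5653 0.1292 0.129 ]
[[0.6519 0.2042 0.085 ]
 [0.4742 0.1947 0.085 ]
 [0.6576 0.0589 0.085 ]
 [0.4791 0.0512 0.085 ]
 [0.5677 0.0746 0.085 ]] mark from corners [0.5657 0.1292 0.085 ]
(array([-0.0022,  0.2015, -0.0018]), array([-0.0009,  0.0056,  0.0038]))
```

Pan centre (0.565,0.129) against mark (0.566,0.129): agrees within 1 mm. Next, the cover's tab.

Emit:
arm_command(
  moves=[0,0.03,-0.0003,0,0.001,0.001,-1,0,0.03,-0.0003,0,0.001,0.001,-1,0,0.03,-0.0003,0,0.001,0.001,-1,0,0.03,-0.0003,0,0.001,0,-1,0.01,0.03,-0.0003,0,0.001,0,-1,0.02,0.03,0,0,0,0,-1,0.02,0.015,0,0,0,0,-1,0,0,0,0,0,0,-1],
)

```text
clock: 6.67
eef_pos: [0.574, -0.0714, 0.3427]
tool_rot: [-0.706, -0.019, 0.708, -0.017]
ft_force: [-1.2, 1.2, -0.1]
grip_width: 0.0853
```

Run:
```python
from h import *
o=bot.get_obs(); print(o["eef_pos"],o["ft_force"],o["grip_width"],o["clock"],rel([.575,-.0725,.32],down(.0455+np.pi),o))
im=bot.camera("wrist"); cv2.imwrite("pics/w6.png",im[:,:,::-1])
print(wproj([[.5754,-.0722,.125],[.5754,-.0722,.112]],o))
```

```text
[ 0.574  -0.0714  0.3427] [-1.2103  1.1702 -0.1385] 0.08529871117159876 6.6667 (array([ 0.0227,  0.0012, -0.001 ]), array([0.005 , 0.0022, 0.0024]))
[[314.6833 266.5889]
 [314.7573 258.3955]]
```

View pics/w6.png

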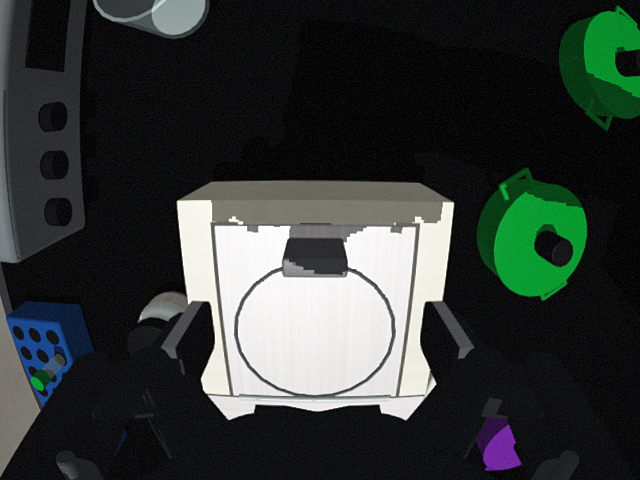

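The tab top is at (314,267), which matches the prediction (314.7,266.6). Descending.

Emit:
arm_command(
  moves=[0.02,0,0,0.002,0,0.001,-1,0.02,0.001,0,0,0,0,-1,0.02,0,0,0,0,0,-0.5,0.012,0,0,0,0,0,-0.3,0,0,0,0,0,0,-0.3],
)

```text
clock: 7.13
eef_pos: [0.5755, -0.0675, 0.2738]
tool_rot: [0.709, 0.02, -0.705, 0.017]
ft_force: [-1.3, 0.8, -0.4]
grip_width: 0.0556
```

Run:
```python
from h import *
o=bot.get_obs(); print(o["eef_pos"],o["ft_force"],o["grip_width"],o["clock"],rel([.575,-.0725,.267],down(.0455+np.pi),o))
```

```text
[ 0.5755 -0.0675  0.2738] [-1.2952  0.7948 -0.4411] 0.05558325471551143 7.1333 (array([0.0068, 0.005 , 0.0008]), array([ 0.0064, -0.005 ,  0.0039]))
```

Emit:
arm_command(
  moves=[0.006,0.005,0.001,0.006,-0.005,0.004,-0.3,0,0,0,0,0,0,-0.3,0,0,0,0,0,0,0,0,0,0,0,0,0,0.5,0,0,0,0,0,0,1,0,0,0,0,0,0,1,0,0,0,0,0,0,1],
)

```text
clock: 7.72
eef_pos: [0.5749, -0.07, 0.2713]
tool_rot: [0.707, 0.017, -0.707, 0.017]
ft_force: [-0.7, 0.5, -3.7]
grip_width: 0.0346
```

Run:
```python
from h import *
o=bot.get_obs(); print(o["eef_pos"],o["ft_force"],o["grip_width"],o["clock"],rel([.575,-.0725,.267],down(.0455+np.pi),o))
```

```text
[ 0.5749 -0.07    0.2713] [-0.6705  0.4562 -3.6661] 0.034558907755371585 7.7167 (array([0.0043, 0.0025, 0.    ]), array([ 0.0032, -0.0005, -0.0008]))
```

```bash
cat > arc.py <<'E'
from h import *
import sys
# g0: TCP at theta=0
yaw=.0465; H=np.array([.5691,.0555]); p0=np.array([.575,-.0712,.2695])
uy=np.array([-np.sin(yaw),np.cos(yaw)])
def uz(p): return (p[:2]-H)@uy, p[2]-.155-.085
y0,z0=-.128,.027
r=np.hypot(y0,z0); f0=np.arctan2(z0,-y0)
o=bot.get_obs(); y,z=uz(o["eef_pos"]); th=np.arctan2(z,-y)-f0
print("y,z",y,z,"r",np.hypot(y,z),"theta",th,"force",o["ft_force"],o["grip_width"],"clock",o["clock"],"j",o["joint_pos"])
n=int(sys.argv[1]); end=float(sys.argv[2]); Rt=R.from_quat(o["tool_rot"])
print("rot err",rel(o["eef_pos"],down(yaw+np.pi),o)[1])
for i in range(n):
    a=f0+th+(end-th)*(i+1)/n
    ty,tz=-r*np.cos(a),r*np.sin(a)
    d=np.array([uy[0]*(ty-y),uy[1]*(ty-y),tz-z]); y,z=ty,tz
    print(Rt.inv().apply(d))
E
python3 arc.py 4 0.3
```

```text
y,z -0.1256163252082292 0.031250624096366905 r 0.12944521105561235 theta 0.03593863242675635 force [-0.6705  0.4562 -3.6661] 0.034558907755371585 clock 7.7167 j [-0.121   0.4823 -0.0015  1.0864 -0.0007 -1.7405]
rot err [ 0.0022 -0.0005 -0.0008]
[-0.0086 -0.001  -0.    ]
[-0.0081 -0.0029 -0.    ]
[-0.0079 -0.0034 -0.    ]
[-0.0077 -0.0039 -0.    ]
```

Emit:
arm_command(
  moves=[-0.008,-0.001,0,0,0,0,1,-0.008,-0.003,0,0,0,0,1,-0.008,-0.0035,0,0,0,0,1,-0.008,-0.004,0,0,0,0,1],
)

```text
clock: 8.05
eef_pos: [0.5747, -0.0577, 0.3022]
tool_rot: [-0.706, -0.017, 0.708, -0.017]
ft_force: [1.6, 1.8, -7.9]
grip_width: 0.035
```

```bash
python3 arc.py 4 0.7
python3 - <<'E'
from h import *
im=bot.camera("scene"); cv2.imwrite("pics/s7.png",im[:,:,::-1])
E
```

```text
y,z -0.11334571095921657 0.06222465608814719 r 0.1293025831843218 theta 0.294170702674464 force [ 1.5605  1.8299 -7.8587] 0.035011305148491524 clock 8.05 j [-0.1     0.4545  0.0403  1.1587 -0.0004 -1.7196]
rot err [ 0.0023  0.0021 -0.0001]
[-0.012  -0.0056  0.    ]
[-0.0105 -0.0081  0.    ]
[-0.0097 -0.0091 -0.    ]
[-0.0087 -0.01   -0.    ]
```

View pics/s7.png

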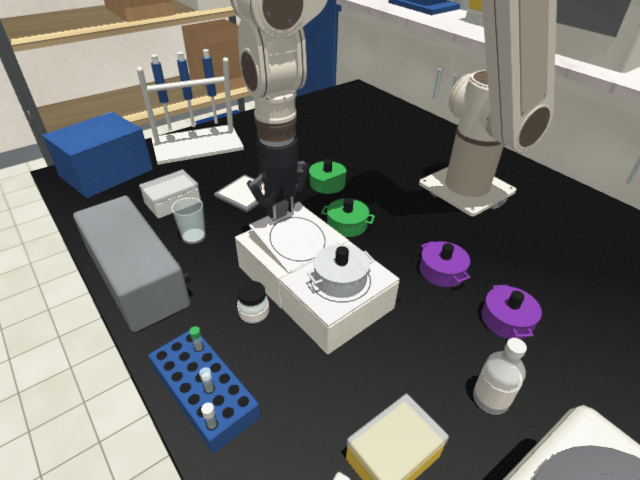

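The cover is rising in the grip and the pan is in the left ring. Continuing along the arc.

Emit:
arm_command(
  moves=[-0.011,-0.006,0,0,0,0,1,-0.0105,-0.008,0,0,0,0,1,-0.0095,-0.009,0,0,0,0,1,-0.0085,-0.01,0,0,0,0,1],
)

```text
clock: 8.43
eef_pos: [0.5731, -0.0222, 0.3442]
tool_rot: [-0.706, -0.017, 0.708, -0.017]
ft_force: [4.0, 1.2, -11.7]
grip_width: 0.0349
```

```bash
python3 arc.py 4 1.1
```

```text
y,z -0.07785138300005202 0.10424157038870101 r 0.13010435362478573 theta 0.7214331707792039 force [  4.0026   1.231  -11.7278] 0.034922253124651054 clock 8.4333 j [-0.0389  0.4179  0.0971  1.2525  0.0004 -1.6584]
rot err [0.0022 0.0024 0.0006]
[-0.0075 -0.0098 -0.    ]
[-0.0059 -0.0109 -0.    ]
[-0.0049 -0.0114 -0.    ]
[-0.0038 -0.0118 -0.    ]
```

Emit:
arm_command(
  moves=[-0.007,-0.01,0,0,0,0,1,-0.006,-0.011,0,0,0,0,1,-0.005,-0.0115,0,0,0,0,1,-0.004,-0.012,0,0,0,0,1],
)

```text
clock: 8.77
eef_pos: [0.5709, 0.0258, 0.3683]
tool_rot: [-0.706, -0.016, 0.708, -0.018]
ft_force: [5.0, -0.5, -13.9]
grip_width: 0.0344
```

```bash
python3 arc.py 4 1.5
```

```text
y,z -0.02978342086239111 0.12834843879113333 r 0.1317587716183921 theta 1.1348906574264712 force [  4.9774  -0.454  -13.8675] 0.03443772105151548 clock 8.7667 j [ 0.0459  0.4003  0.1343  1.3068 -0.0036 -1.5728]
rot err [ 0.0014  0.0019 -0.0036]
[-0.0013 -0.0119 -0.    ]
[-0.0011 -0.0119 -0.    ]
[-0.     -0.0119 -0.    ]
[ 0.001  -0.0119 -0.    ]
```

Emit:
arm_command(
  moves=[-0.0012,-0.012,0,0,0,0,1,-0.0008,-0.012,0,0,0,0,1,0.0002,-0.012,0,0,0,0,1,0.001,-0.012,0,0,0,0,1],
)

```text
clock: 9.1
eef_pos: [0.5682, 0.0766, 0.3722]
tool_rot: [0.708, 0.012, -0.706, 0.02]
ft_force: [4.6, -5.0, -9.1]
grip_width: 0.0342
```

```bash
python3 arc.py 2 1.7
```

```text
y,z 0.021105793599060032 0.13216014311580182 r 0.13383481591811355 theta 1.521267799012968 force [ 4.6421 -5.0065 -9.0746] 0.03417790742725039 clock 9.1 j [ 0.1367  0.401   0.1453  1.3148 -0.012  -1.4796]
rot err [-0.001  -0.0015 -0.0119]
[ 0.0052 -0.011   0.    ]
[ 0.0032 -0.0112  0.    ]
```

Emit:
arm_command(
  moves=[0.003,-0.011,0,0,0,0,1,0.003,-0.006,0,0,0,0,1,0,0,0,0,0,0,1,0,0,0,0,0,0,1],
)

```text
clock: 9.43
eef_pos: [0.5668, 0.0974, 0.3682]
tool_rot: [0.709, 0.011, -0.705, 0.022]
ft_force: [2.3, -5.9, -3.9]
grip_width: 0.0347
```

```bash
python3 arc.py 2 1.7
python3 - <<'E'
from h import *
im=bot.camera("scene"); cv2.imwrite("pics/s8.png",im[:,:,::-1])
im=bot.camera("wrist"); cv2.imwrite("pics/w8.png",im[:,:,::-1])
E
```

```text
y,z 0.042006412263519144 0.12820326559829637 r 0.13490965859166665 theta 1.6795375757714954 force [ 2.3497 -5.8785 -3.8963] 0.0346554361617266 clock 9.4333 j [ 0.1737  0.405   0.1411  1.3036 -0.0151 -1.4441]
rot err [ 0.0004 -0.0051 -0.0146]
[ 0.0043 -0.0001  0.    ]
[ 0.0004 -0.0013  0.    ]
```

View pics/s8.png

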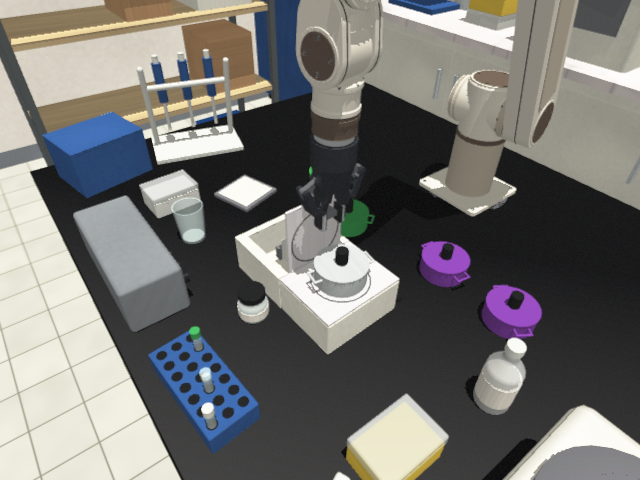

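View pics/w8.png

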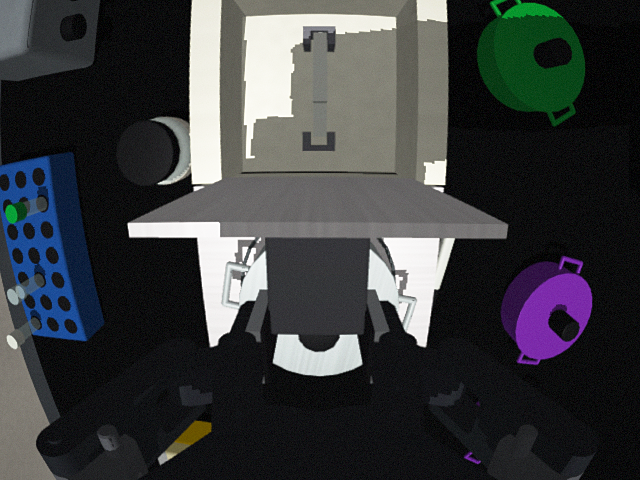

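The cover stands about vertical, and the plate shows in its slot at wrist pixels (319,40–135), aligned with the pump's y. Releasing the tab and rising.

Emit:
arm_command(
  moves=[0,0,0,0,0,0,0.2,0,0,0,0,0,0,-0.2,0,0,0,0,0,0,-0.6,0,0,0,0,0,0,-1,-0.02,0,0,0,0,0,-1,-0.02,0,0,0,0,0,-1,-0.02,0,0,0,0,0,-1,-0.02,0,0,0,0,0,-1,-0.01,0,0,0,0,0,-1],
)

```text
clock: 10.28
eef_pos: [0.5641, 0.1004, 0.4622]
tool_rot: [-0.706, -0.018, 0.707, -0.017]
ft_force: [0.3, 1.3, 0.9]
grip_width: 0.0855
```

Run:
```python
from h import *
o=bot.get_obs(); print(o["clock"],o["eef_pos"],o["ft_force"],o["grip_width"])
yaw=.0465; t=[.5691+np.sin(yaw)*.072,.0555-np.cos(yaw)*.072]; print(t,rel([*t,.45],down(yaw+np.pi),o))
```

```text
10.2833 [0.5641 0.1004 0.4622] [0.3424 1.3014 0.8601] 0.08546162543616918
[np.float64(0.5724467935949349), np.float64(-0.0164221730249643)] (array([ 0.0119,  0.1171, -0.0026]), array([0.0032, 0.0014, 0.0024]))
```

Emit:
arm_command(
  moves=[0,0.025,-0.0005,0.001,0,0.001,-1,0,0.03,-0.001,0.001,0,0.001,-1,0,0.03,-0.001,0.001,0,0,-1,0.01,0.03,0,0,0,0,-1,0,0.002,0,0,0,0,-1,0,0,0,0,0,0,-1],
)

```text
clock: 10.78
eef_pos: [0.5728, -0.0164, 0.4612]
tool_rot: [0.712, 0.023, -0.701, 0.016]
ft_force: [0.0, -0.3, 0.1]
grip_width: 0.0855
```

Run:
```python
from h import *
o=bot.get_obs(); print(o["clock"],o["eef_pos"],R.from_quat(o["tool_rot"]).as_matrix()[:,0])
im=bot.camera("wrist"); cv2.imwrite("pics/w9.png",im[:,:,::-1])
im=bot.camera("scene"); cv2.imwrite("pics/s9.png",im[:,:,::-1])
```

```text
10.7833 [ 0.5728 -0.0164  0.4612] [ 0.0156  0.0113 -0.9998]
```

View pics/w9.png

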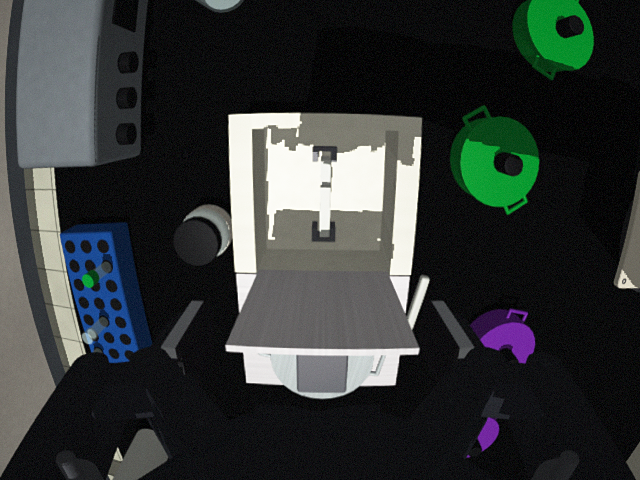

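View pics/s9.png

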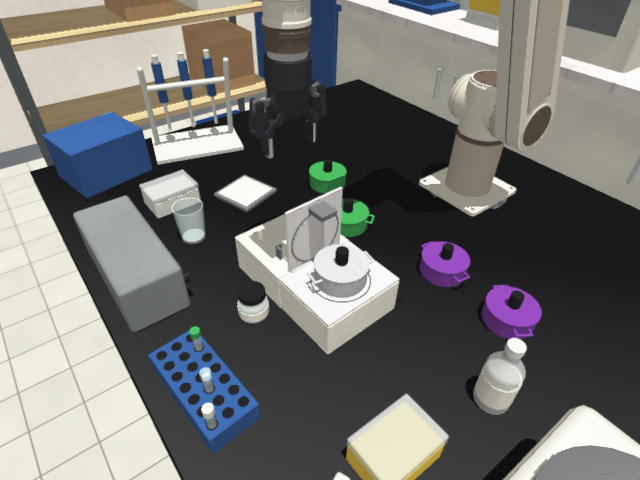

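The cover stays open (scene, about (312,225)) and the pan is still in its ring. Enlarging the plate.

Run:
```python
import cv2
cv2.imwrite("pics/w9c.png",cv2.resize(cv2.imread("pics/w9.png")[130:260,255:395],(646,600),interpolation=cv2.INTER_CUBIC))
from h import *
o=bot.get_obs(); yaw=.0465
f=lambda x,y,z:[.5691+np.cos(yaw)*x-np.sin(yaw)*y,.0555+np.sin(yaw)*x+np.cos(yaw)*y,z]
print(wproj([f(0,-.072,.078),f(0,-.057,.078),f(0,-.087,.078),f(0,-.032,.06),f(0,-.112,.06)],o))
print(wbp([[325,174]],.078,o))
```

```text
[[324.0436 201.4247]
 [323.8291 216.4168]
 [324.2546 186.1771]
 [323.4376 235.4606]
 [324.5028 158.6352]]
[[ 0.5731 -0.0433  0.078 ]]
```

View pics/w9c.png

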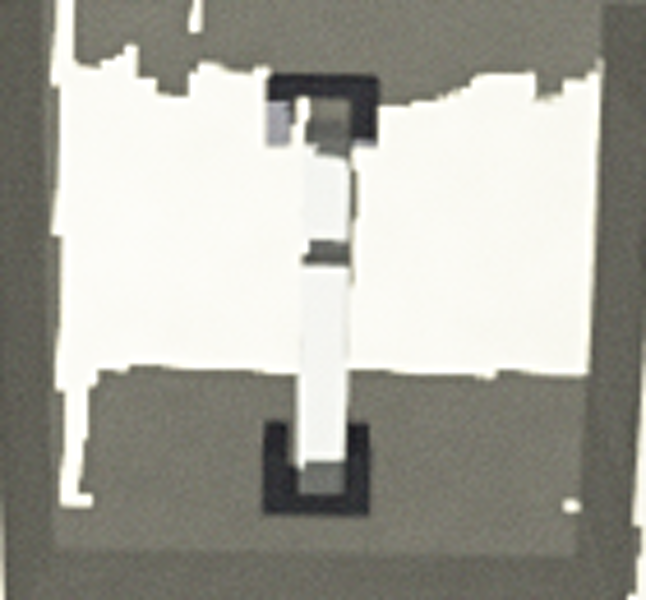

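Run:
```python
from h import *
o=bot.get_obs(); yaw=.0465
print(rel([.5728,-.0164,.345],down(yaw+np.pi),o))
```

```text
(array([0.1158, 0.0022, 0.0018]), array([ 0.0099, -0.0153,  0.0099]))
```

Emit:
arm_command(
  moves=[0.005,0,0,0.01,-0.015,0.01,-1,0.03,0.001,0,0,0,0,-1,0.03,0,0,0,0,0,-1,0.03,0,0,0,0,0,-1,0.02,0,0,0,0,0,-1,0,0,0,0,0,0,-1,0,0,0,0,0,0,-1],
)

```text
clock: 11.47
eef_pos: [0.5733, -0.0073, 0.344]
tool_rot: [0.708, 0.02, -0.706, 0.02]
ft_force: [0.2, 0.6, 0.5]
grip_width: 0.0853
```

Run:
```python
from h import *
o=bot.get_obs(); yaw=.0465
print(o["eef_pos"],rel([.5728,-.0164,.345],down(yaw+np.pi),o))
im=bot.camera("wrist"); cv2.imwrite("pics/w10.png",im[:,:,::-1])
f=lambda x,y,z:[.5691+np.cos(yaw)*x-np.sin(yaw)*y,.0555+np.sin(yaw)*x+np.cos(yaw)*y,z]
print(wproj([f(0,-.072,.078),f(0,-.057,.078),f(0,-.087,.078),f(0,-.032,.06),f(0,-.112,.06)],o))
```

```text
[ 0.5733 -0.0073  0.344 ] (array([-0.001 ,  0.0091,  0.001 ]), array([ 0.0093, -0.003 ,  0.0005]))
[[321.1131 229.1689]
 [320.8461 250.6249]
 [321.3795 207.0053]
 [320.2602 274.6892]
 [321.5484 166.0476]]
```

View pics/w10.png

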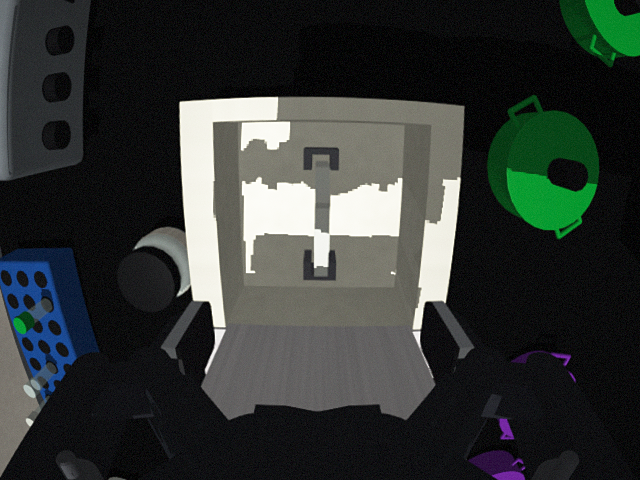

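Run:
```python
import cv2
a=cv2.imread("pics/w10.png")[140:290,260:390]; a=cv2.convertScaleAbs(a,alpha=1.0)
cv2.imwrite("pics/w10c.png",cv2.resize(a,(520,600),interpolation=cv2.INTER_CUBIC))
```

```text
(no output)
```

View pics/w10c.png

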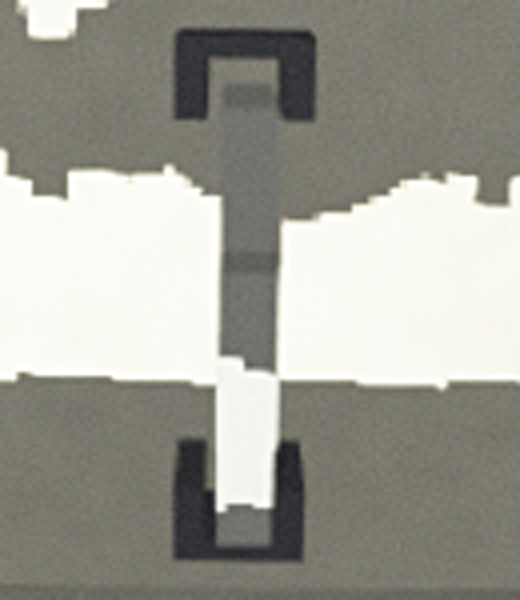

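The tab's right face is at y px 205 against a prediction of 204–207, so the plate is at pump y ≈ −72 mm and x ≈ 0.572. The tab is centred at x px 322.6. Descending with the jaws half closed.

Emit:
arm_command(
  moves=[0,0.009,0.0015,0.009,-0.003,0,0,0.015,0,0,0,0,0,0,0.02,0,0,0,0,0,0,0.02,0,0,0,0,0,0,0,0,0,0,0,0,0],
)

```text
clock: 11.93
eef_pos: [0.5763, -0.0169, 0.298]
tool_rot: [0.713, 0.016, -0.701, 0.017]
ft_force: [-0.4, -0.9, -0.3]
grip_width: 0.0429
```

Run:
```python
from h import *
o=bot.get_obs(); yaw=.0465
print(o["eef_pos"],o["grip_width"],rel([.5718,-.0165,.224],down(yaw+np.pi),o))
im=bot.camera("wrist"); cv2.imwrite("pics/w11.png",im[:,:,::-1])
```

```text
[ 0.5763 -0.0169  0.298 ] 0.04293905159792432 (array([ 0.0739, -0.0008,  0.0058]), array([ 0.0004, -0.0171, -0.0019]))
```

View pics/w11.png

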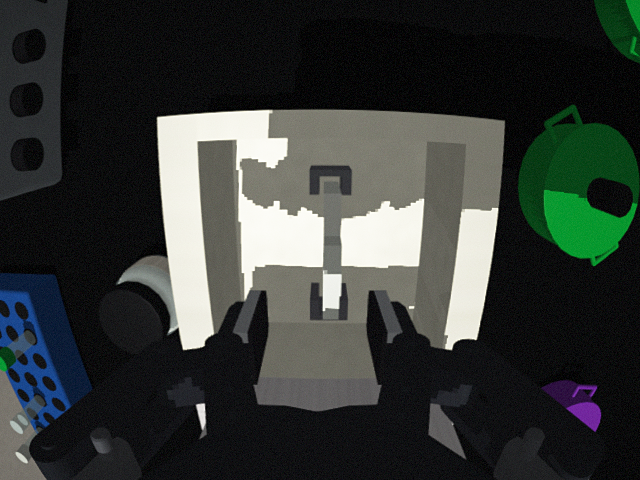

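Emit:
arm_command(
  moves=[0,0,0.005,0,-0.017,-0.002,0,0.015,0,0,0,0,0,0,0.015,0,0,0,0,0,0,0,0,0,0,0,0,0],
)

```text
clock: 12.32
eef_pos: [0.5745, -0.0184, 0.279]
tool_rot: [0.712, 0.016, -0.702, 0.016]
ft_force: [-0.8, -0.7, -0.9]
grip_width: 0.0431
```

Run:
```python
from h import *
o=bot.get_obs(); yaw=.0465
print(o["eef_pos"],o["grip_width"],rel([.5718,-.0165,.224],down(yaw+np.pi),o))
```

```text
[ 0.5745 -0.0184  0.279 ] 0.043071829940686236 (array([ 0.055 , -0.0021,  0.0034]), array([-0.0012, -0.0142, -0.0014]))
```

Emit:
arm_command(
  moves=[0,0,0,0,-0.014,-0.001,0,0.012,-0.001,0.002,0,-0.006,0,0,0.012,-0.001,0.002,0,-0.006,0,0,0.012,0,0,0,-0.004,0,0,0,0,0,0,0,0,0],
)

```text
clock: 12.73
eef_pos: [0.5718, -0.0169, 0.2471]
tool_rot: [-0.704, -0.015, 0.71, -0.016]
ft_force: [-0.1, 0.0, 0.4]
grip_width: 0.0426
```

Run:
```python
from h import *
o=bot.get_obs(); yaw=.0465
print(o["eef_pos"],o["ft_force"],o["grip_width"],rel([.5718,-.0165,.224],down(yaw+np.pi),o))
im=bot.camera("wrist"); cv2.imwrite("pics/w12.png",im[:,:,::-1])
```

```text
[ 0.5718 -0.0169  0.2471] [-0.0659  0.0159  0.4459] 0.04264389499013421 (array([ 0.0231, -0.0004, -0.0002]), array([-0.0017,  0.0095, -0.0011]))
```

View pics/w12.png

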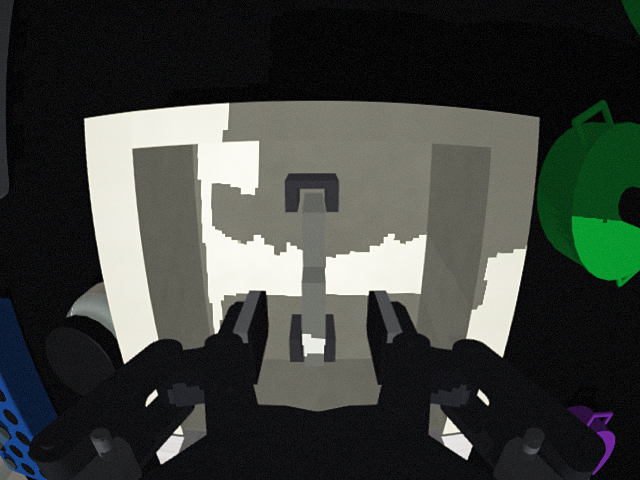

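The plate is centred between the jaws (x about 314, jaws 250–385). The last 23 mm down.

Emit:
arm_command(
  moves=[0.01,0,0,0,0.005,0,0,0.008,0,0,0,0,0,0,0.004,0,0,0,0,0,0,0,0,0,0,0,0,0],
)

```text
clock: 13.12
eef_pos: [0.5723, -0.0167, 0.2249]
tool_rot: [-0.706, -0.015, 0.708, -0.016]
ft_force: [-1.1, -0.2, 0.2]
grip_width: 0.0431
```

Run:
```python
from h import *
o=bot.get_obs(); yaw=.0465
print(o["eef_pos"],o["ft_force"],o["grip_width"],rel([.5718,-.0165,.224],down(yaw+np.pi),o))
```

```text
[ 0.5723 -0.0167  0.2249] [-1.1365 -0.1713  0.2007] 0.04313007310217599 (array([ 0.0009, -0.0003,  0.0005]), array([-0.0014,  0.0034, -0.0012]))
```

Emit:
arm_command(
  moves=[0,0,0,0,0.003,0,0.3,0,0,0,0,0,0,0.6,0,0,0,0,0,0,1,0,0,0,0,0,0,1,0,0,0,0,0,0,1,0,0,0,0,0,0,1],
)

```text
clock: 13.62
eef_pos: [0.5729, -0.0168, 0.2263]
tool_rot: [0.708, 0.015, -0.706, 0.016]
ft_force: [-0.8, 0.4, -0.8]
grip_width: 0.0084
```

Run:
```python
from h import *
o=bot.get_obs(); yaw=.0465
print(o["eef_pos"],o["ft_force"],o["grip_width"],rel([.5718,-.0165,.33],down(yaw+np.pi),o))
im=bot.camera("wrist"); cv2.imwrite("pics/w13.png",im[:,:,::-1])
```

```text
[ 0.5729 -0.0168  0.2263] [-0.846   0.406  -0.7856] 0.008447401394287237 (array([-0.1037, -0.0002,  0.001 ]), array([-0.0014, -0.0017, -0.0014]))
```

View pics/w13.png

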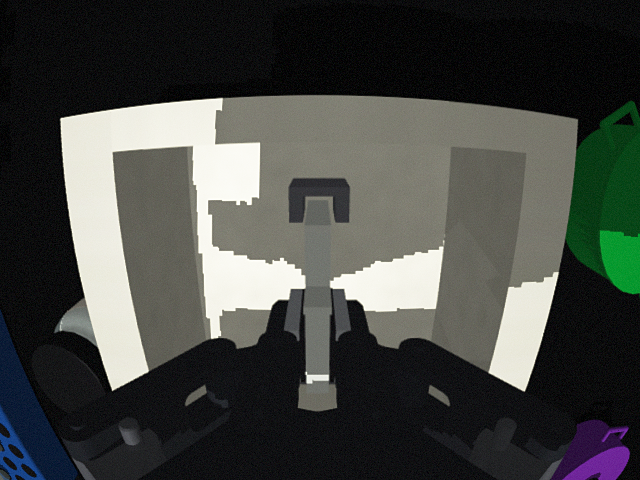

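The plate is gripped by its tab, with a width of 8.4 mm (the jaws read about 1.5 mm low on every grip so far). Drawing it straight up.

Emit:
arm_command(
  moves=[-0.005,0,0,0,0,0,1,-0.01,0,0,0,0,0,1,-0.01,0,0,0,0,0,1],
)

```text
clock: 13.92
eef_pos: [0.5717, -0.0167, 0.2505]
tool_rot: [-0.706, -0.016, 0.708, -0.016]
ft_force: [0.5, -0.3, -0.7]
grip_width: 0.0089
```

Run:
```python
from h import *
o=bot.get_obs(); yaw=.0465
print(o["eef_pos"],o["ft_force"],o["grip_width"],rel([.5725,-.0168,.34],down(yaw+np.pi),o))
```

```text
[ 0.5717 -0.0167  0.2505] [ 0.5093 -0.2753 -0.65  ] 0.00894314596845152 (array([-0.0895,  0.0002, -0.0004]), array([-0.0014,  0.0039, -0.001 ]))
```

Emit:
arm_command(
  moves=[-0.012,0,0,0,0.002,0,1,-0.015,0,0,0,0,0,1,-0.015,0,0,0,0,0,1,-0.015,0,0,0,0,0,1,-0.015,0,0,0,0,0,1,-0.015,0,0,0,0,0,1,-0.01,0,0,0,0,0,1,0,0,0,0,0,0,1,0,0,0,0,0,0,1],
)

```text
clock: 14.67
eef_pos: [0.5721, -0.0166, 0.3656]
tool_rot: [0.711, 0.015, -0.703, 0.017]
ft_force: [0.1, -0.2, -0.7]
grip_width: 0.0092
```

Run:
```python
from h import *
o=bot.get_obs(); yaw=.0465
print(o["eef_pos"],o["ft_force"],o["grip_width"],rel([.512,-.336,.345],down(yaw+np.pi),o))
im=bot.camera("scene"); cv2.imwrite("pics/s14.png",im[:,:,::-1])
im=bot.camera("wrist"); cv2.imwrite("pics/w14.png",im[:,:,::-1])
print(wbp([[0,0]],0.012,o))
```

```text
[ 0.5721 -0.0166  0.3656] [ 0.0944 -0.2191 -0.7424] 0.009168838169096765 (array([0.0203, 0.3163, 0.0747]), array([-0.0014, -0.0124, -0.0021]))
[[ 0.9643 -0.2702  0.012 ]]
```

View pics/s14.png

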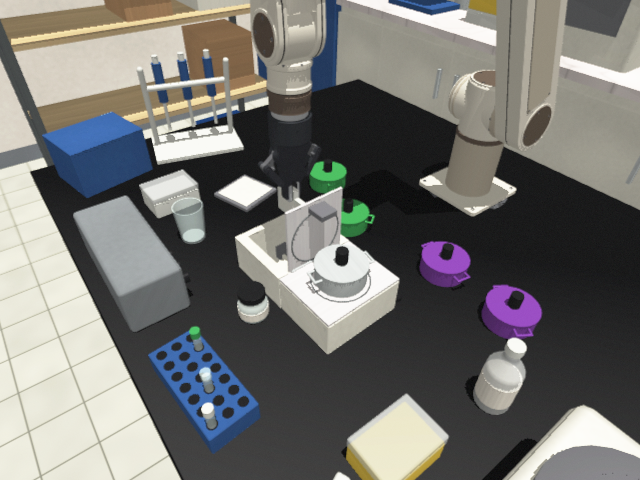

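View pics/w14.png

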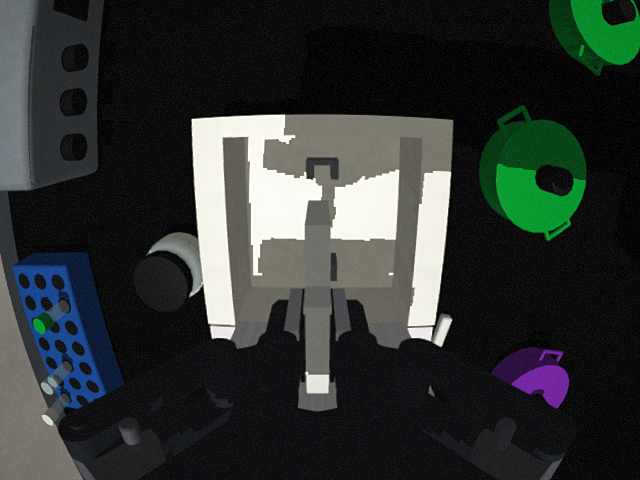

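The plate is out of the slot, foot about 150 mm up, and the cover and pan are unchanged. Carrying it to the pad.

Emit:
arm_command(
  moves=[0,0.012,0.003,0,-0.012,-0.002,1,0,0.022,0.005,0,0,0,1,0,0.022,0.005,0,0,0,1,0,0.022,0.005,0,0,0,1,0,0.022,0.005,0,0,0,1,0,0.022,0.005,0,0,0,1,0,0.022,0.005,0,0,0,1,0,0.022,0.005,0,0,0,1],
)

```text
clock: 15.43
eef_pos: [0.5375, -0.1907, 0.3561]
tool_rot: [-0.699, -0.021, 0.715, -0.017]
ft_force: [1.0, -0.6, 0.5]
grip_width: 0.0094
```

Run:
```python
from h import *
o=bot.get_obs(); yaw=.0465
print(o["eef_pos"],o["joint_pos"],o["ft_force"],o["grip_width"],rel([.512,-.336,.333],down(yaw+np.pi),o))
```

```text
[ 0.5375 -0.1907  0.3561] [-0.3401  0.4137  0.1221  1.3014 -0.0037 -1.9648] [ 0.9538 -0.5585  0.4554] 0.009439697268550122 (array([0.0231, 0.1438, 0.0328]), array([0.0074, 0.0219, 0.005 ]))
```

Emit:
arm_command(
  moves=[0,0.022,0.005,0.004,0.011,0.002,1,0.003,0.022,0.005,0.003,0.01,0.002,1,0.004,0.022,0.005,0,0,0,1,0.004,0.022,0.005,0,0,0,1,0.004,0.022,0.005,0,0,0,1,0.004,0.015,0.003,0,0,0,1,0.002,0.006,0,0,0,0,1,0,0,0,0,0,0,1,0,0,0,0,0,0,1],
)

```text
clock: 16.18
eef_pos: [0.5049, -0.3394, 0.3229]
tool_rot: [-0.699, -0.016, 0.715, -0.008]
ft_force: [-1.0, 0.9, -1.5]
grip_width: 0.009
```

Run:
```python
from h import *
o=bot.get_obs(); yaw=.0465
print(o["eef_pos"],o["joint_pos"],o["ft_force"],o["grip_width"],rel([.512,-.336,.333],down(yaw+np.pi),o))
for n in("wrist","scene","top"): cv2.imwrite(f"pics/{n}15.png",bot.camera(n)[:,:,::-1])
```

```text
[ 0.5049 -0.3394  0.3229] [-0.5907  0.5095  0.1855  1.2719 -0.0048 -2.1957] [-0.9574  0.9401 -1.479 ] 0.008967594759034343 (array([-0.0103, -0.0032, -0.0069]), array([-0.0122,  0.0232,  0.011 ]))
```

View pics/wrist15.png

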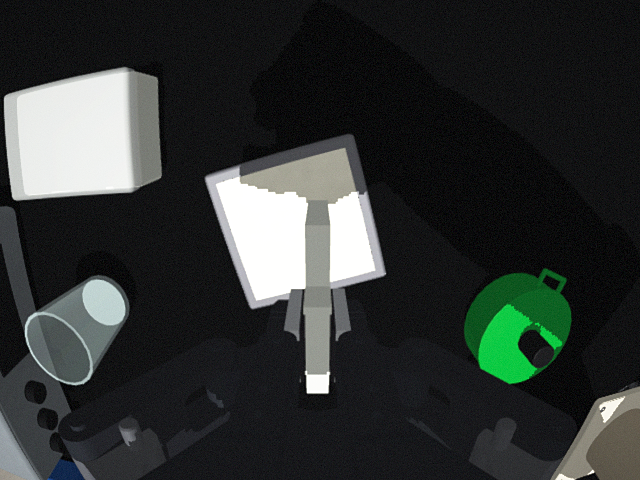

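View pics/scene15.png

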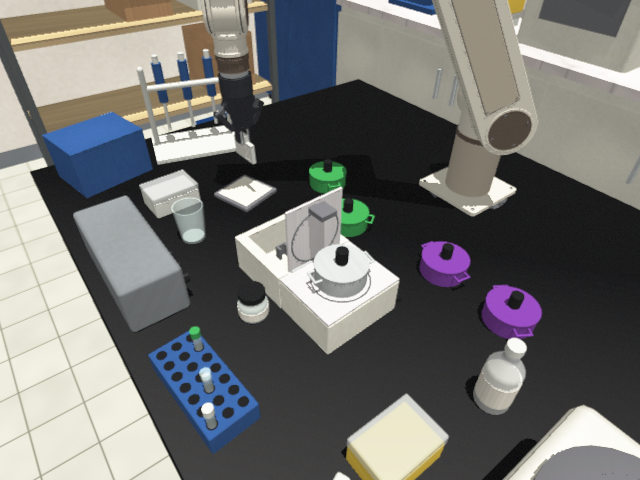

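View pics/top15.png

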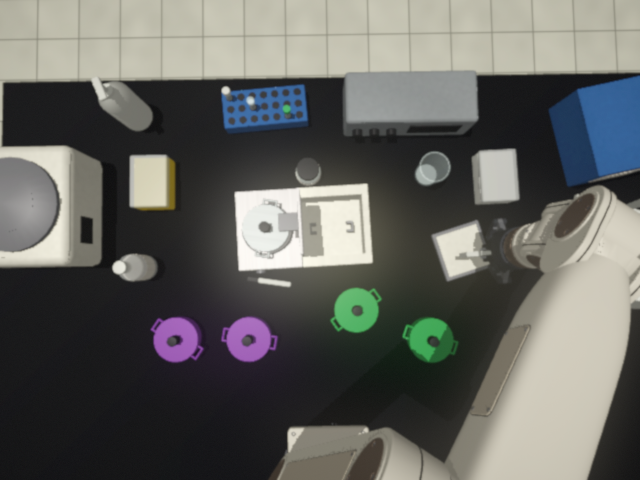

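Emit:
arm_command(
  moves=[-0.01,-0.003,-0.006,-0.012,0.02,0.011,1,0,0,0,0,0,0,1,0,0,0,0,0,0,1],
)

```text
clock: 16.58
eef_pos: [0.5135, -0.3323, 0.3357]
tool_rot: [0.707, 0.018, -0.706, 0.02]
ft_force: [0.1, -0.2, -1.1]
grip_width: 0.009
```

Run:
```python
from h import *
o=bot.get_obs(); yaw=.0465
print(o["eef_pos"],o["joint_vel"],o["ft_force"],o["grip_width"],rel([.512,-.336,.333],down(yaw+np.pi),o))
for n in("wrist","scene"): cv2.imwrite(f"pics/{n}16.png",bot.camera(n)[:,:,::-1])
```

```text
[ 0.5135 -0.3323  0.3357] [ 0.0284 -0.0293  0.0303 -0.0075  0.0139  0.0016] [ 0.1445 -0.2334 -1.1116] 0.008982122213228883 (array([0.0027, 0.0036, 0.0017]), array([ 0.0073, -0.0017, -0.0023]))
```

View pics/wrist16.png

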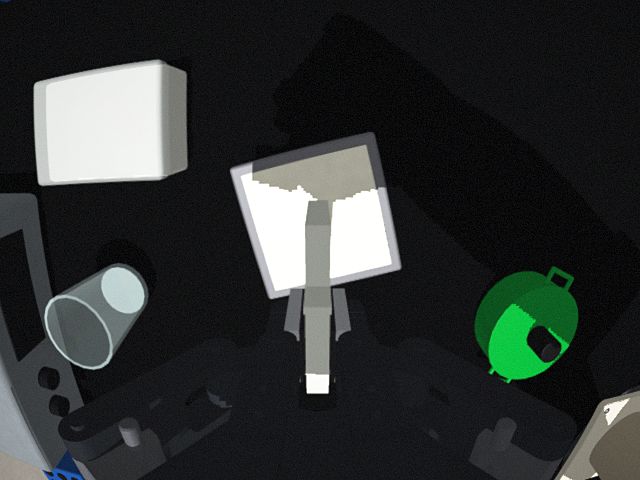

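Run:
```python
from h import *
o=bot.get_obs(); Rt=R.from_quat(o["tool_rot"]).as_matrix()
c=wbp([[231,170],[374,132],[401,269],[271,299]],.012,o); print(c,c.mean(0)); g=o["eef_pos"]+Rt[:,0]*.180; print("plate c",g,"tilt",np.arccos(-Rt[2,0]),o["joint_vel"],o["clock"])
```

```text
[[ 0.5869 -0.3727  0.012 ]
 [ 0.474  -0.4087  0.012 ]
 [ 0.44   -0.2949  0.012 ]
 [ 0.552  -0.2605  0.012 ]] [ 0.5132 -0.3342  0.012 ]
plate c [ 0.5141 -0.3331  0.1561] tilt 0.0038220720496586883 [-0.0085  0.0101 -0.0057  0.0012 -0.0044  0.0009] 16.6833
```

View pics/scene16.png

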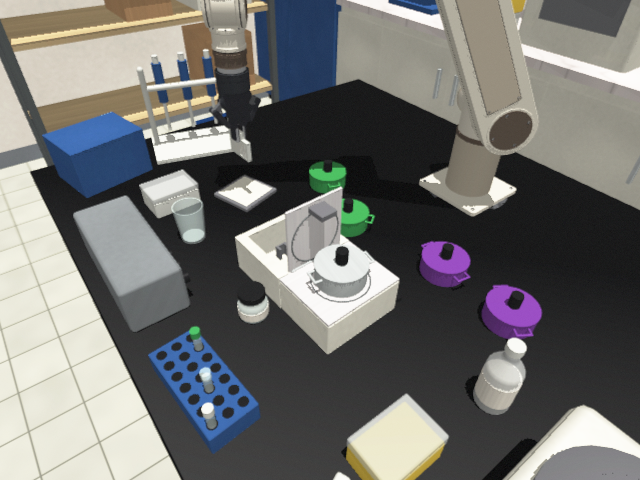

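Emit:
arm_command(
  moves=[0,0,0,0,0,0,1,0,0,0,0,0,0,1,0,0,0,0,0,0,1,0,0,0,0,0,0,1],
)

```text
clock: 17.02
eef_pos: [0.5138, -0.3318, 0.3364]
tool_rot: [0.708, 0.018, -0.706, 0.02]
ft_force: [-0.5, -0.8, -0.9]
grip_width: 0.0093
```

```bash
python3 - <<'E'
from h import *
o=bot.get_obs(); print(o["eef_pos"],o["joint_vel"],o["grip_width"],o["clock"])
print("pan knob top view",bp("top",[[264.8,227.3]],.159))
yaw=.0465; f=lambda x,y,z:[.5691+np.cos(yaw)*x-np.sin(yaw)*y,.0555+np.sin(yaw)*x+np.cos(yaw)*y,z]
for th in(1.3,1.5,1.6,1.7,1.8): print(th,proj("scene",[f(s*.065,-.14*np.cos(th),.085+.14*np.sin(th)) for s in(1,-1)]).ravel())
E
python3 - <<'E'
import cv2
a=cv2.imread("pics/scene16.png")[170:320,230:410]; cv2.imwrite("pics/s16c.png",cv2.resize(a,(720,600),interpolation=cv2.INTER_CUBIC))
E
```

```text
[ 0.5138 -0.3318  0.3364] [-0.0014  0.0017 -0.001   0.0003 -0.0019  0.0002] 0.009271736100264192 17.0167
pan knob top view [[0.5636 0.1271 0.159 ]]
1.3 [273.4115 206.2786 328.695  181.3907]
1.5 [282.4557 211.3756 338.2926 185.5324]
1.6 [287.2608 215.046  343.2797 188.6599]
1.7 [292.1769 219.4343 348.3096 192.4685]
1.8 [297.1386 224.5005 353.3149 196.9245]
```

View pics/s16c.png

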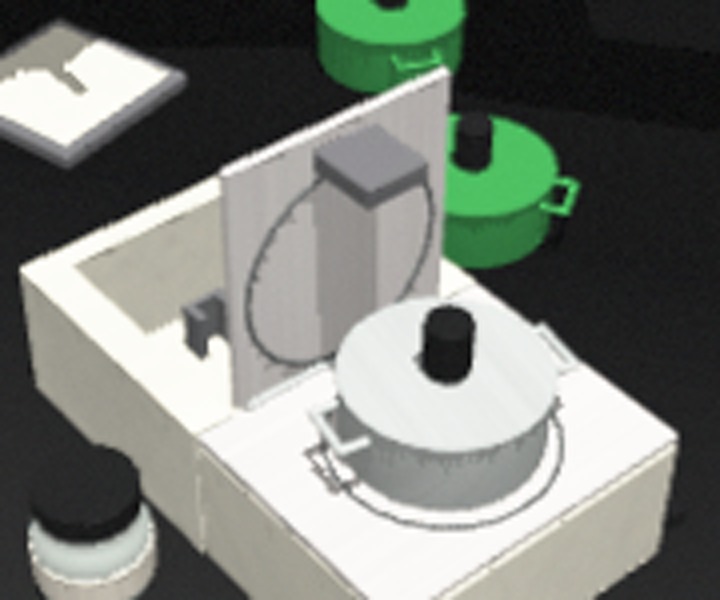

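The cover's free edge is at (287,213) in the scene view, which puts it at about 1.6 rad. The pan is inside its ring and the arm is still. Handing in.

Run:
```python
from h import *
print(bot.job_done())
```

```text
the job is handed in; nothing more can be done
None
```

The job is handed in after 17 s of the 72 s. I slid the steel pan by its knob to the left ring and swung the cover open by its pull tab. Then I drew the plate straight up out of its slot and left it held over the light pad.

What the last checks showed:
- **Pan:** the wrist view after release put it within about 1 mm of the ring's centre. The later top view gave about 4 mm, using a rougher pixel reading; the limit is 15 mm.
- **Cover:** it stands open by itself at about 1.6 rad (limit 1.2), read from its free edge in the scene view.
- **Plate:** its centre is about 2–3 mm from the pad's middle and about 156 mm above the table. Its foot is about 11 cm clear of the pad, and it is upright to within about 0.01 rad.
- **Grip and motion:** the grip width is steady at about 9 mm and the joint speeds were about zero at hand-in.
- **Bystanders:** none appeared to have moved in the last pictures, though I did not measure each one.

The camera views disagreed by up to about 6 mm on pump and pan positions early on, so I relied on the close wrist view. No check failed.

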